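# Slide a soap carton round the counter display into the label jig

## Task

The white soap carton has to go into the aluminium labelling jig. It is too wide to pick up, so push it flat along the counter, round the corner of the seed packet display, without it or the robot touching the small yellow box, the small blue box or the lip balm tube and without it touching the display. Then push it straight into the jig and gently press it against the orange sprung stop plate until the plate has given way by about half of its 10 mm travel, hold it so for a second without ever driving the plate to the end of its travel, and leave the carton there, square in the jig and resting against the plate.

Things in the scene. Friction and masses are not known exactly. Their poses are not given: they have to be found in the camera images.
- carton: White printed soap carton, 85 (x) x 120 (y) x 33 (z) mm, 0.25 to 0.5 kg, loose, flat on the counter; origin at the centre of its underside. It slides with a push of 1 to 4 N. It starts right of the jig, its x axis within 0.3 rad of straight ahead.
- jig: Low aluminium jig fixed on the counter, yaw up to 0.13 rad. Origin on the counter midway between its two rails; x is the way the carton goes in (away from the robot), z up. Rails 22 mm high, 12 mm thick, inner faces 126 mm apart, from x = -10 to +115 mm. No floor: the carton slides in on the counter, its x axis along the jig's x, 120 mm side across.
- jig_mouth (a point): Middle of the jig's mouth on the counter, 40 mm before the jig's origin, axes as the jig's. From here to the rails' front ends (x = -10 mm from the jig's origin) two flares, as high as the rails, narrow from about 160 mm to the 126 mm between the rails.
- stop_plate (a joint): How far the orange sprung plate (100 mm wide, 3 to 25 mm above the counter) is pushed in, m: 0 free, 0.010 end. Spring 1.5 N per mm, no preload; let go, it pushes the carton back until friction holds it. Its carriage (grey block between the rails) is clamped elsewhere each time, not measured: contact begins with the carton's origin at -15 to +15 mm along the jig's x. Find it by feel.
- packet_display: White seed packet display rack, fixed, 150 (x) x 250 (y) mm, up to 85 mm high; origin at the centre of its underside. Its front is low (35 mm). It stands between the carton's start and the jig, on the far side of the way.
- yellow_box: Small yellow soap box lying flat, 58 (x) x 88 (y) x 30 (z) mm, loose; origin at the centre of its underside. Leave it alone. The yellow and the blue box swap places: one lies near the counter's edge beside the way, facing the lip balm tube, the other to the left of the jig.
- blue_box: Small pale blue soap box lying flat, 58 (x) x 88 (y) x 30 (z) mm, loose; origin at the centre of its underside. Leave it alone. Another thing on the left: a little stack of packets, 20 mm high, fixed, covers x 0.47 to 0.53, y 0.18 to 0.24 m of the counter.
- balm: Slim lip balm tube with yellow cap standing upright, 17 mm diameter, 67 mm high, loose, easily upset; near the display's front left corner; the carton passes between it and the small box near the counter's edge, 105 mm or more apart; origin at the centre of its underside. Leave it alone.

How it is judged:
By the outcome, as a careful person would: the job done as asked, in the order asked, and still so for the second after the job is handed in, with the robot touching nothing.
It also fails if it takes over 72 s, if anything falls off the work surface, if the arm or the gripper's body presses on something with over 40 N, if the wrist force passes 120 N, or if a joint passes its speed limit or range.

## Robot

A 6-joint arm with a two-finger parallel gripper is mounted at the origin on a cart in front of the work surface, level with it; the furniture and walls round the work are solid. World frame = base frame: x ahead of the robot, y to its left, z up, the work surface at z = 0. Lengths are in mm, angles in rad, forces in N, time in s.
With the tool pointing down it reaches from about 275 to 1000 mm from the base axis. Payload 8.4 kg.
Tool frame: the origin (TCP) lies at the centre of the arm's flange, where the gripper is bolted on; the fingertips stand r.tip_extent ahead of it and the grasp point (between the pads) lies 155 mm ahead of it (r.tip_extent is the distance from the TCP to the fingertips, in mm); z points along the fingers, y is the direction in which the jaws open and shut (so a half turn about z gives the same grasp; the last joint's range is limited). The gripper opens to 85 mm and grips with 20 to 120 N. Pads are 22 mm wide; open, the fingers measure 114 mm over their backs; the gripper's body (76 mm by 85 mm) begins 54 mm behind the grasp point. The pads swing forward as they close: fully open they stand 13 mm farther back than shut.
Start: joints at [1.136, 0.353, 1.633, -0, 1.155, -0.002], TCP at [262.133, 567.376, 404.681] pointing down, gripper open.
Joint ranges: [-2.63, 2.63], [-0.92, 2.1], [0.06, 2.66], [-1.3, 4.44], [0, 2.69], [-3.02, 3.02]. Speed limits (rad/s): [2.22, 2.22, 2.79, 3.14, 3.14, 3.14].

## Interface

Orientations are given as [roll, pitch, yaw] about the fixed x, y, z axes, in that order (R = Rz(yaw) Ry(pitch) Rx(roll)).
In Python, from rig import sense, grab_frame, job, r gives the robot as it stands. The module is installed in compiled form; this text tells all that it offers.
- The arm moves only by the shell command python3 -m creep 'ROWS' [FORCE]. ROWS is JSON, a list of rows, each a list of 7 numbers: the turn, a rotation vector about the tool's x, y, z in rad, then the shift along the tool's x, y, z in mm, then the closure, from 0 (fully open) to 1 (shut). In form: [[wx, wy, wz, dx, dy, dz, fingers], ...]. A call has 1 to 10 rows; each row shifts and turns the pose as measured when the row begins, along the tool's axes as they then stand; what a row does not reach is not made up. A row lasts 1/12 s, in which the tool goes at most 41.7 mm and 7.16 degrees, less where a joint would pass 70% of its speed; a pose out of reach is approached as far as the arm can. A call with a gripper value outside its range is refused whole. The fingers move at their own pace and stop on an object; FORCE is the grip in N (left out, the last holds). Time passes only in rows, so rows that do not move let the fingers close. It gives the time, the measured TCP pose, the force and the opening at its end, in the units of the state.
- sense(): the state, without advancing time (a new reading comes with each control period).
- grab_frame(name): name is "side" or "top"; returns a dict with "color" (420x560x3 uint8, red, green, blue), "mtx" (3x3 intrinsics, pixels), "distortion" ([k1, k2, p1, p2, k3] as OpenCV has them; the pictures are not rectified), "T" (4x4, takes a point from camera to world coordinates). Camera axes: x right, y down, z forward; pixel columns grow to the right and rows downward; lengths in mm; the calibration is good to about 2 mm. A picture is of the moment at which its call begins. There is no depth.
- job.sign_off(): hands the job in, once; it reports no verdict.
The state is a dict: "clock": time; "qpos": joint angles; "qvel": joint speeds; "joint_efforts": joint torques, N m; "eef_pos": TCP position; "tcp_rot": TCP orientation; "contact_force": force on the tool from outside, world axes, zero at the start; "wrist_torque": the same for the moment, N m; "opening": opening from 0.0 (shut) to 1.0 (fully open).
Only numpy, scipy, OpenCV 4.12 (cv2) and the standard library are available. Lean on these libraries where they do the work, as an engineer would, in place of code of your own. Each camera call takes 0.05 s, during which the arm holds its last target.

## Working session

There is one attempt and no reset: what is moved stays moved. The work goes in short steps, Python scripts to look and compute and a shell command to move; the robot and the scene stay as the last step left them, time stands still between calls to the robot, and variables do not carry over. Pictures are saved under pics/ and viewed, and the job is handed in when it is done.

```bash
mkdir -p pics; python3 - <<'E'
from rig import sense, grab_frame, job, r
import cv2
print(sense()); print(r.tip_extent)
for n in("side","top"):
    f=grab_frame(n); cv2.imwrite(f"pics/{n}0.png",f["color"][:,:,::-1]); print(n,f["mtx"],f["distortion"],f["T"])
E
```

```text
{'clock': 0.0, 'qpos': array([ 1.13561813e+00,  3.53642145e-01,  1.63415335e+00,  2.62430174e-06,
        1.15517624e+00, -2.39288077e-03]), 'qvel': array([-0.00049553, -0.00026259, -0.00011642, -0.00135905, -0.00095836,
       -0.00015159]), 'joint_efforts': array([ 7.72025669e-04, -6.05261564e+01, -3.42067409e+01, -3.20624747e-05,
        9.54378425e-03,  5.16747707e-05]), 'eef_pos': array([262.02000551, 567.16010362, 403.95703514]), 'tcp_rot': array([-3.14021358e+00, -5.69939762e-06,  2.70880627e+00]), 'contact_force': array([ 0.18329723,  0.2926179 , -0.23676912]), 'wrist_torque': array([ 0.00180982, -0.01644897,  0.00976697]), 'opening': 1.0000928806758398}
173.4
side [[503.46785005   0.         286.79068099]
 [  0.         503.46785005 208.12250356]
 [  0.           0.           1.        ]] [0.02965468 0.         0.         0.         0.        ] [[ 8.56586569e-01 -2.15381132e-01  4.68903420e-01 -5.83756310e+01]
 [-5.15924495e-01 -3.41601436e-01  7.85576460e-01 -9.95297164e+02]
 [-9.02026528e-03 -9.14833005e-01 -4.03731604e-01  5.39375906e+02]
 [ 0.00000000e+00  0.00000000e+00  0.00000000e+00  1.00000000e+00]]
top [[486.73570301   0.         276.85790594]
 [  0.         486.73570301 205.30433605]
 [  0.           0.           1.        ]] [-0.10022932  0.          0.          0.          0.        ] [[-2.74854760e-02 -9.97789008e-01  6.05115156e-02  4.54665485e+02]
 [-9.99611274e-01  2.71517053e-02 -6.33133257e-03  8.44955524e-01]
 [ 4.67434321e-03 -6.06620129e-02 -9.98147419e-01  1.24281560e+03]
 [ 0.00000000e+00  0.00000000e+00  0.00000000e+00  1.00000000e+00]]
```

View pics/side0.png

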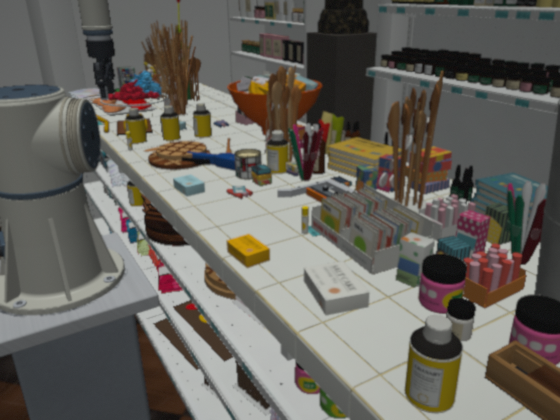

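View pics/top0.png

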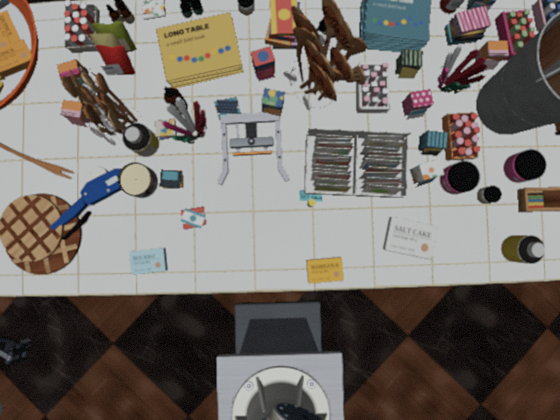

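The top view shows the carton at about (411,238), the jig at (253,148) with its orange plate at (253,153), the display at (357,163), and the balm at (311,199). The yellow box is at (325,270) by the edge and the blue box at (148,261). Next I'll measure these.

```bash
cat > h.py <<'E'
import cv2, numpy as np
from rig import sense, grab_frame, job, r
def ray(f,px):
    px=np.array(px,float).reshape(-1,1,2)
    n=cv2.undistortPoints(px,f["mtx"],np.array(f["distortion"])).reshape(-1,2)
    d=np.c_[n,np.ones(len(n))]@f["T"][:3,:3].T
    return f["T"][:3,3],d
def onz(f,px,z):
    o,d=ray(f,px); s=(z-o[2])/d[:,2]; return o+d*s[:,None]
def proj(f,P):
    T=np.linalg.inv(f["T"]); rv=cv2.Rodrigues(T[:3,:3])[0]
    return cv2.projectPoints(np.array(P,float).reshape(-1,1,3),rv,T[:3,3],f["mtx"],np.array(f["distortion"]))[0].reshape(-1,2)
def crop(f,x0,y0,x1,y1,name,s=None):
    c=f["color"][y0:y1,x0:x1,::-1]; s=s or min(800/(x1-x0),600/(y1-y0))
    cv2.imwrite(name,cv2.resize(c,None,fx=s,fy=s,interpolation=cv2.INTER_CUBIC))
    print(name,"scale",s)
E
python3 - <<'E'
from h import *
f=grab_frame("top")
crop(f,200,90,360,210,"pics/t_jig.png")
crop(f,290,170,450,290,"pics/t_car.png")
g=grab_frame("side")
crop(g,220,160,420,310,"pics/s_car.png")
E
```

```text
pics/t_jig.png scale 5.0
pics/t_car.png scale 5.0
pics/s_car.png scale 4.0
```

View pics/t_jig.png

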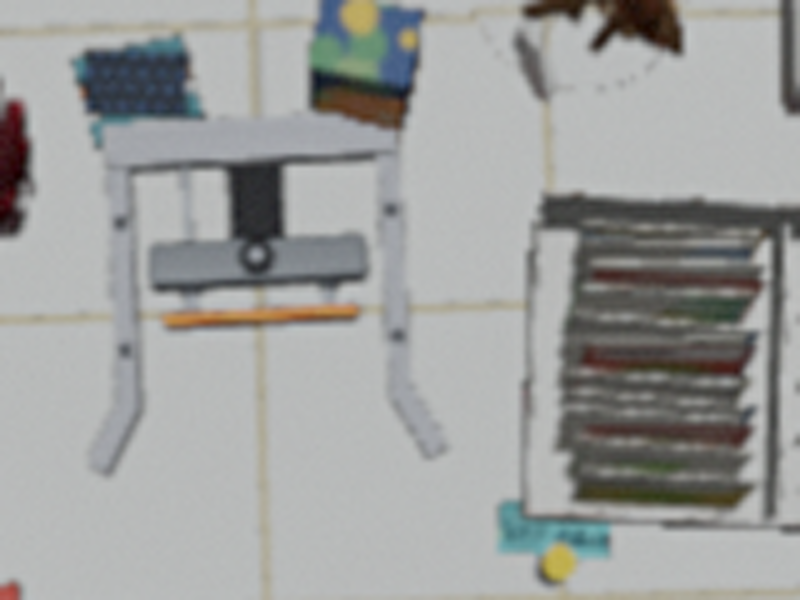

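View pics/t_car.png

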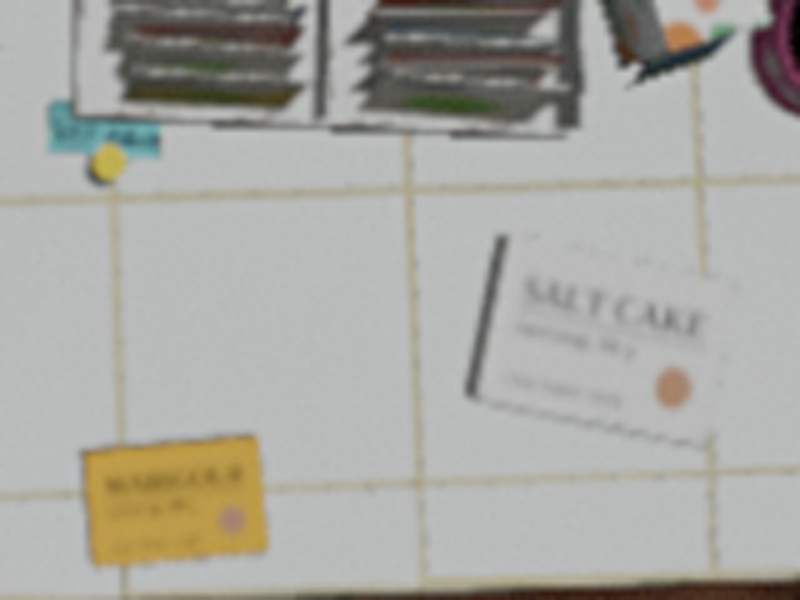

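View pics/s_car.png

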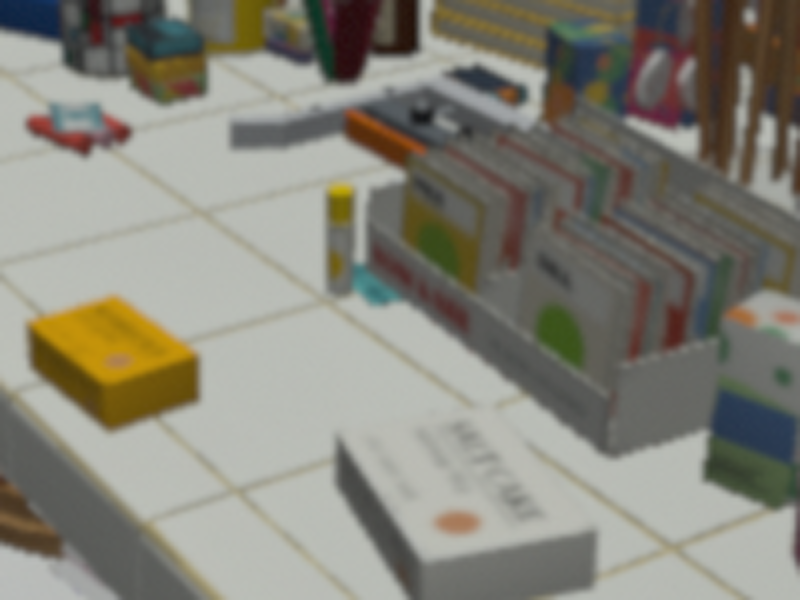

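The crops are at scale 5, and I can read the carton's top corners, the yellow box, the balm cap, the display's front edge, and the rails and plate in them. Now to world coordinates.

```bash
cat >> h.py <<'E'
def unc(x0,y0,s,pts): return (np.array(pts,float)+.5)/s-.5+np.array([x0,y0])
E
python3 - <<'E'
from h import *
np.set_printoptions(precision=1,suppress=True)
f=grab_frame("top"); g=grab_frame("side")
def show(n,p,z):
    P=onz(f,p,z)[:,:2]; print(n,P.tolist() if 0 else P.round(1).tolist()); return P
C=show("carton top",unc(290,170,5,[(508,237),(738,286),(708,446),(476,398)]),33)
print(" sides",[np.linalg.norm(C[i]-C[i-1]).round(1) for i in range(4)],C.mean(0))
Cs=onz(g,unc(220,160,4,[(336,434),(418,562),(596,531),(488,404)]),33)[:,:2]; print("side carton",Cs,Cs.mean(0))
Y=show("yellow",unc(290,170,5,[(82,452),(256,437),(267,550),(95,565)]),30); print([np.linalg.norm(Y[i]-Y[i-1]).round(1) for i in range(4)])
show("balm cap",unc(290,170,5,[(108,162)]),67)
print("balm side cap/base",onz(g,unc(220,160,4,[(341,189)]),67),onz(g,unc(220,160,4,[(340,290)]),0))
# side: cap
show("disp front top edge",unc(290,170,5,[(74,115),(212,124),(565,135),(580,127)]),35)
show("disp base?",unc(290,170,5,[(74,115),(565,135)]),0)
print("disp side right front base, left front top",onz(g,unc(220,160,4,[(614,455)]),0),onz(g,unc(220,160,4,[(612,405),(368,232)]),35),onz(g,unc(220,160,4,[(370,258)]),0))
J=[(132,170),(144,410),(115,473),(90,468),(378,160),(390,402),(428,458),(447,450)]
show("jig inner L back, L front inner, L flare inner/outer tip, R back, R front, R flare",unc(200,90,5,J),22)
show("plate front edge",unc(200,90,5,[(166,327),(357,318)]),25)
E
```

```text
carton top [[490.9, -292.2], [462.9, -408.6], [383.2, -389.8], [411.1, -272.9]]
 sides [np.float64(82.1), np.float64(119.7), np.float64(81.8), np.float64(120.2)] [ 437.  -340.9]
side carton [[ 407.4 -277.1]
 [ 378.6 -388.2]
 [ 460.6 -410.2]
 [ 488.1 -292.7]] [ 433.7 -342. ]
yellow [[390.2, -75.5], [395.0, -162.4], [338.8, -166.1], [334.0, -80.3]]
[np.float64(56.3), np.float64(87.1), np.float64(56.3), np.float64(85.9)]
balm cap [[531.7, -90.0]]
balm side cap/base [[529.7 -92.5  67. ]] [[530.8 -90.4   0. ]]
disp front top edge [[557.7, -76.3], [551.4, -145.0], [541.2, -322.8], [545.0, -330.6]]
disp base? [[560.7, -78.5], [543.7, -332.2]]
disp side right front base, left front top [[ 546.9 -322.7    0. ]] [[ 537.8 -328.9   35. ]
 [ 548.5  -93.3   35. ]] [[570.5 -63.1   0. ]]
jig inner L back, L front inner, L flare inner/outer tip, R back, R front, R flare [[740.7, 116.9], [617.3, 113.1], [585.7, 128.4], [588.6, 141.0], [742.3, -8.5], [617.9, -11.2], [589.0, -29.6], [592.8, -39.3]]
plate front edge [[658.8, 100.9], [660.7, 4.3]]
```

Measured poses, which agree with the given sizes:

| Thing | Position (mm) | Yaw (rad) |
|---|---|---|
| Carton | (436,-341) | -0.236 |
| Jig origin | (627.5,51) | about 0.022 |
| Stop plate face | jig x ≈ 32 | – |
| Balm | (531,-90) | – |
| Yellow box far edge | x ≤ 396 | – |
| Display front | x ≈ 541 to 558 | – |

The lane for the carton's centre is x ≈ 457. I'll first fly round in front of the base, staying high.

```bash
cat >> h.py <<'E'
np.set_printoptions(precision=2,suppress=True)
def st():
    s=sense(); return s["eef_pos"],s["tcp_rot"][2]
def need(x,y,z,yaw=None):
    p,a=st(); d=np.array([x,y,z])-p
    print("tool shift", np.round([d[0]*np.cos(a)+d[1]*np.sin(a), d[0]*np.sin(a)-d[1]*np.cos(a), -d[2]],1), "wz", None if yaw is None else round(-(yaw-a),3))
def rep():
    s=sense(); print("t",round(s["clock"],2),"p",s["eef_pos"].round(1),"rot",s["tcp_rot"].round(3),"F",s["contact_force"].round(2),"open",round(s["opening"],2))
E
python3 -m creep '[[0,0,0,-28,-16,0,0.5],[0,0,0,-28,-16,0,0.5],[0,0,0,-28,-16,0,0.5],[0,0,0,-28,-16,0,0.5],[0,0,0,-28,-16,0,0.5],[0,0,0,-28,-16,0,0.5],[0,0,0,-28,-16,0,0.5],[0,0,0,-28,-16,0,0.5],[0,0,0,-28,-16,0,0.5],[0,0,0,-28,-16,0,0.5]]'
python3 -c "
from h import *
rep();need(500,0,404,2.0);print(r.tip_extent)"
```

```text
clock: 1.13
eef_pos: [453.0, 298.7, 403.6]
tcp_rot: [3.139, -0.001, 2.718]
contact_force: [-0.1, 0.5, -0.6]
opening: 0.502
t 1.13 p [453.  298.7 403.6] rot [ 3.14 -0.    2.72] F [-0.08  0.52 -0.6 ] open 0.5
tool shift [-165.6 -253.    -0.4] wz 0.718
173.4
```

```bash

python3 -m creep '[[0,0,0,-16,-26,0,0.5],[0,0,0,-16,-26,0,0.5],[0,0,0,-16,-26,0,0.5],[0,0,0,-16,-26,0,0.5],[0,0,0,-16,-26,0,0.5],[0,0,0,-16,-26,0,0.5],[0,0,0,-16,-26,0,0.5],[0,0,0,-16,-26,0,0.5],[0,0,0,-16,-26,0,0.5],[0,0,0,-16,-26,0,0.5]]' >/dev/null
python3 -c "
from h import *
rep();need(470,-250,404,1.335)"
```

```text
t 1.97 p [494.5 -19.  403.8] rot [3.14 0.   2.72] F [ 0.17  0.84 -0.1 ] open 0.5
tool shift [ -72.7 -220.6   -0.2] wz 1.383
```

```bash

python3 -m creep '[[0,0,0,-10,-31,0,0.5],[0,0,0,-10,-31,0,0.5],[0,0,0,-10,-31,0,0.5],[0,0,0,-10,-31,0,0.5],[0,0,0,-10,-31,0,0.5],[0,0,0,-10,-31,0,0.5],[0,0,0,-10,-31,0,0.5],[0,0,0.11,0,0,0,0.5],[0,0,0.11,0,0,0,0.5],[0,0,0.11,0,0,0,0.5]]' >/dev/null
python3 -m creep '[[0,0,0.11,0,0,0,0.5],[0,0,0.11,0,0,0,0.5],[0,0,0.11,0,0,0,0.5],[0,0,0.11,0,0,0,0.5],[0,0,0.11,0,0,0,0.5],[0,0,0.11,0,0,0,0.5],[0,0,0.11,0,0,0,0.5],[0,0,0.11,0,0,0,0.5],[0,0,0.11,0,0,0,0.5],[0,0,0.06,0,0,0,0.5]]' >/dev/null
python3 -c "
from h import *
rep();need(412,-439,404,1.335)"
```

```text
t 3.63 p [ 465.1 -265.4  403.7] rot [ 3.13 -0.    1.26] F [ 0.36 -0.62 -0.22] open 0.5
tool shift [-181.6    1.6   -0.3] wz -0.07
```

```bash

python3 -m creep '[[0,0,-0.07,0,0,0,0.5],[0,0,0,-30,-2,0,0.5],[0,0,0,-30,-2,0,0.5],[0,0,0,-30,-2,0,0.5],[0,0,0,-30,-2,0,0.5],[0,0,0,-30,-2,0,0.5],[0,0,0,-30,-2,0,0.5],[0,0,0,0,0,0,0.5]]' >/dev/null
python3 - <<'E'
from h import *
rep();need(412,-439,182,1.335)
f=grab_frame("side"); crop(f,220,60,560,315,"pics/s1.png",2.3)
E
```

```text
t 4.3 p [ 409.3 -443.1  403.4] rot [ 3.13 -0.    1.34] F [-0.4   0.33  0.41] open 0.5
tool shift [  4.6   1.7 221.4] wz 0.003
pics/s1.png scale 2.3
```

View pics/s1.png

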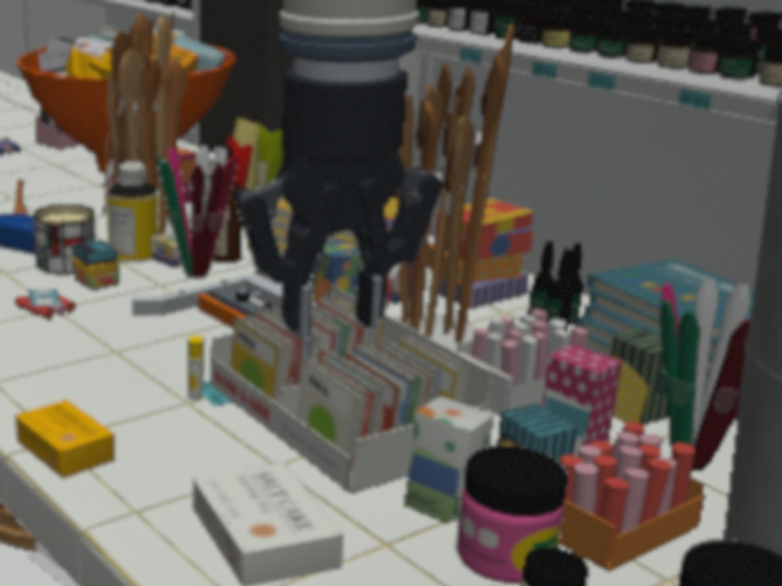

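The gripper stands over the carton's right end, with its tips about 230 mm up. The carton is at crop (265,530), the balm at (195,365) and the yellow box at (65,437), and nothing stands below the gripper. I'll descend behind the carton.

```bash

python3 -m creep '[[0,0,0,0,0.5,30,0.5],[0,0,0,0,0.5,30,0.5],[0,0,0,0,0.5,30,0.5],[0,0,0,0,0,30,0.5],[0,0,0,0,0,30,0.5],[0,0,0,0,0,30,0.5],[0,0,0,0,0,20,0.5],[0,0,0,0,0,16,0.5],[0,0,0,0,0,3,0.5],[0,0,0,0,0,0,0.5]]' >/dev/null
python3 - <<'E'
from h import *
rep();need(412,-439,183,1.335)
f=grab_frame("side"); crop(f,300,180,460,300,"pics/s2.png",5)
g=grab_frame("top"); crop(g,370,170,490,290,"pics/t2.png",5)
E
```

```text
t 5.18 p [ 417.4 -434.4  178.1] rot [ 3.13 -0.01  1.34] F [-0.01  0.12  0.54] open 0.5
tool shift [-5.7 -4.2 -4.9] wz 0.004
pics/s2.png scale 5
pics/t2.png scale 5
```

View pics/s2.png

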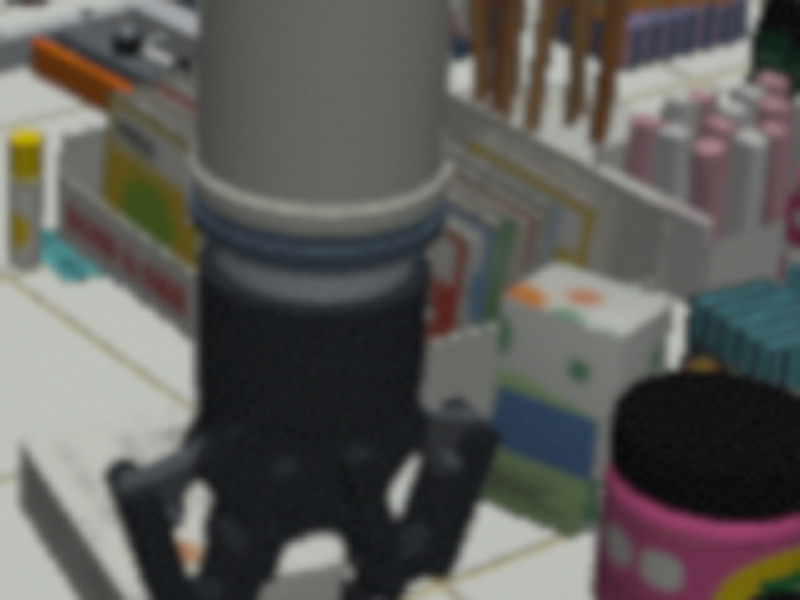

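View pics/t2.png

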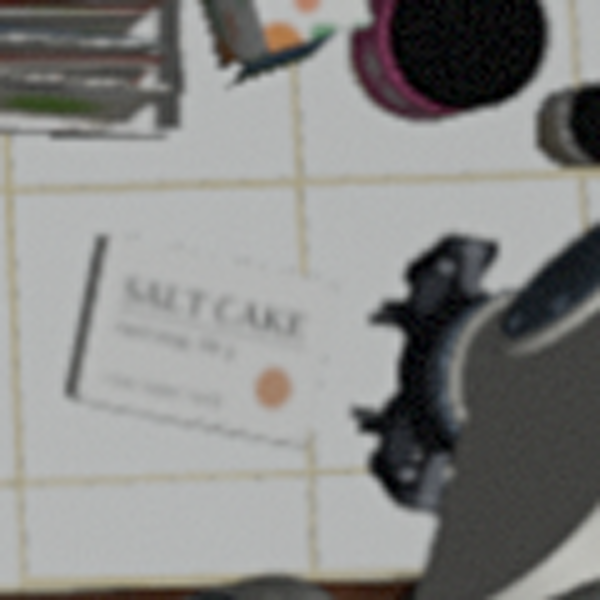

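The gripper is lined up square behind the carton's right face, about 25 mm clear of it. I'll correct the height and sideways offset, then approach.

```bash

python3 -m creep '[[0,0,0,0,-2,-2,0.5],[0,0,0,0,-2,-2,0.5],[0,0,0,4,0,0,0.5],[0,0,0,4,0,0,0.5],[0,0,0,4,0,0,0.5],[0,0,0,4,0,0,0.5],[0,0,0,0,0,0,0.5]]' >/dev/null
python3 - <<'E'
from h import *
rep();need(436-70*.234,-341-70*.972,183,1.335)
E
```

```text
t 5.87 p [ 418.9 -418.3  190.3] rot [3.12 0.   1.34] F [-0.25  1.29  0.02] open 0.5
tool shift [ 9.1 -1.4  7.3] wz 0.003
```

```bash

python3 -m creep '[[0.01,0,0,0,-0.5,3,0.5],[0.01,0,0,0,-0.5,2,0.5],[0,0,0,2,0,1,0.5],[0,0,0,2,0,0,0.5],[0,0,0,2,0,0,0.5],[0,0,0,0,0,0,0.5]]' >/dev/null
python3 - <<'E'
from h import *
rep();need(436-70*.234,-341-70*.972,183,1.335)
E
```

```text
t 6.37 p [ 419.5 -411.3  183.1] rot [3.14 0.   1.34] F [0.22 0.06 0.69] open 0.5
tool shift [ 2.3 -0.5  0.1] wz 0.003
```

```bash

python3 -m creep '[[0,0,0,3,0,0,0.5],[0,0,0,3,0,0,0.5],[0,0,0,4,0,0,0.5],[0,0,0,4,0,0,0.5],[0,0,0,4,0,0,0.5],[0,0,0,4,0,0,0.5],[0,0,0,4,0,0,0.5],[0,0,0,4,0,0,0.5],[0,0,0,4,0,0,0.5],[0,0,0,0,0,0,0.5]]' >/dev/null
python3 - <<'E'
from h import *
rep()
g=grab_frame("top"); crop(g,350,150,490,270,"pics/t3.png",5)
E
```

```text
t 7.2 p [ 428.2 -375.2  183.1] rot [3.14 0.   1.34] F [-0.45 -0.8   0.24] open 0.5
pics/t3.png scale 5
```

View pics/t3.png

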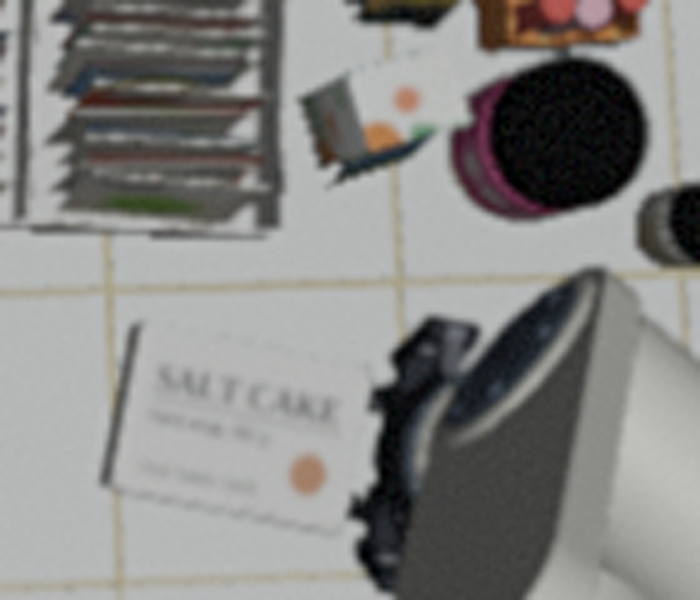

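The fingers are against the carton's right face (about crop (375,440)) and it has moved. Its left edge runs from (140,324) to (111,487). I'll measure its pose.

```bash
cat >> h.py <<'E'
def leftedge(f,x0,y0,s,far,near):
    "carton pose from the two left top corners (far, near) in crop pixels"
    P=onz(f,unc(x0,y0,s,[far,near]),33)[:,:2]; d=P[0]-P[1]; th=np.arctan2(d[1],d[0]); m=P.mean(0)
    c=m-60*np.array([-np.sin(th),np.cos(th)]); print("edge",P.round(1).tolist(),"len",np.linalg.norm(d).round(1),"centre",c.round(1),"yaw",th.round(3)); return c,th
E
python3 - <<'E'
from h import *
f=grab_frame("top")
leftedge(f,290,170,5,(508-0,237),(476,398)) # ref only (old)
c,t=leftedge(f,350,150,5,(141,324),(112,487))
p,a=st(); d=c-p[:2]; print("centre in tool",d[0]*np.cos(a)+d[1]*np.sin(a), d[0]*np.sin(a)-d[1]*np.cos(a))
E
```

```text
edge [[490.9, -292.2], [411.1, -272.9]] len 82.1 centre [ 436.9 -340.8] yaw -0.237
edge [[498.4, -258.5], [417.5, -240.9]] len 82.7 centre [ 445.1 -308.3] yaw -0.215
centre in tool 69.35891400354278 1.0743005425977152
```

```bash

python3 -m creep '[[0,0,0,5,0,0,0.5],[0,0,0,5,0,0,0.5],[0,0,0,5,0,0,0.5],[0,0,0,5,0,0,0.5],[0,0,0,5,0,0,0.5],[0,0,0,5,0,0,0.5],[0,0,0,5,0,0,0.5],[0,0,0,5,0,0,0.5],[0,0,0,5,0,0,0.5],[0,0,0,5,0,0,0.5]]' 
python3 -m creep '[[0,0,0,5,0,0,0.5],[0,0,0,5,0,0,0.5],[0,0,0,5,0,0,0.5],[0,0,-0.01,5,0,0,0.5],[0,0,-0.012,5,0,0,0.5],[0,0,-0.012,5,0,0,0.5],[0,0,-0.012,5,0,0,0.5],[0,0,-0.012,5,0,0,0.5],[0,0,-0.012,5,0,0,0.5],[0,0,0,0,0,0,0.5]]' 
python3 - <<'E'
from h import *
rep()
g=grab_frame("top"); crop(g,290,150,440,290,"pics/t4.png",4)
E
```

```text
clock: 8.13
eef_pos: [440.7, -323.3, 183.2]
tcp_rot: [3.139, 0.004, 1.338]
contact_force: [-0.4, -2.7, -0.7]
opening: 0.498
clock: 8.97
eef_pos: [451.7, -273.5, 183.2]
tcp_rot: [3.139, 0.004, 1.416]
contact_force: [-0.1, -0.4, -1.2]
opening: 0.5
t 8.97 p [ 451.7 -273.5  183.2] rot [3.14 0.   1.42] F [-0.11 -0.44 -1.23] open 0.5
pics/t4.png scale 4
```

View pics/t4.png

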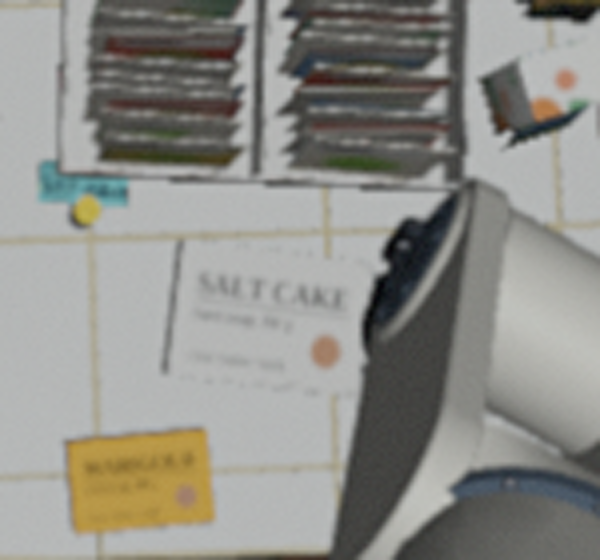

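The carton's left edge runs from (183,242) to (166,373). It is still tilted and heading up-left toward the lane between the balm (86,210) and the yellow box (140,480). I'll check the numbers.

```bash
python3 - <<'E'
from h import *
f=grab_frame("top")
c,t=leftedge(f,290,150,4,(183,242),(167,373))
p,a=st(); d=c-p[:2]; print("centre in tool",d[0]*np.cos(a)+d[1]*np.sin(a), d[0]*np.sin(a)-d[1]*np.cos(a), a-np.pi/2)
E
```

```text
edge [[512.0, -152.4], [430.8, -139.7]] len 82.1 centre [ 462.1 -205.3] yaw -0.155
centre in tool 69.44628144436848 -0.16550112833260933 -0.155704829017266
```

```bash

python3 -m creep '[[0,0,-0.014,5,0,0,0.5],[0,0,-0.015,5,0,0,0.5],[0,0,-0.015,5,0,0,0.5],[0,0,-0.015,5,0,0,0.5],[0,0,-0.015,5,0,0,0.5],[0,0,-0.015,5,0,0,0.5],[0,0,-0.015,5,0,0,0.5],[0,0,-0.015,5,0,0,0.5],[0,0,-0.015,5,0,0,0.5],[0,0,0,0,0,0,0.5]]' 
python3 - <<'E'
from h import *
rep()
g=grab_frame("top"); crop(g,260,150,410,290,"pics/t5.png",4)
E
```

```text
clock: 9.9
eef_pos: [456.4, -225.2, 183.2]
tcp_rot: [3.138, 0.005, 1.563]
contact_force: [-0.5, -1.4, -0.1]
opening: 0.499
t 9.9 p [ 456.4 -225.2  183.2] rot [3.14 0.01 1.56] F [-0.46 -1.39 -0.12] open 0.5
pics/t5.png scale 4
```

View pics/t5.png

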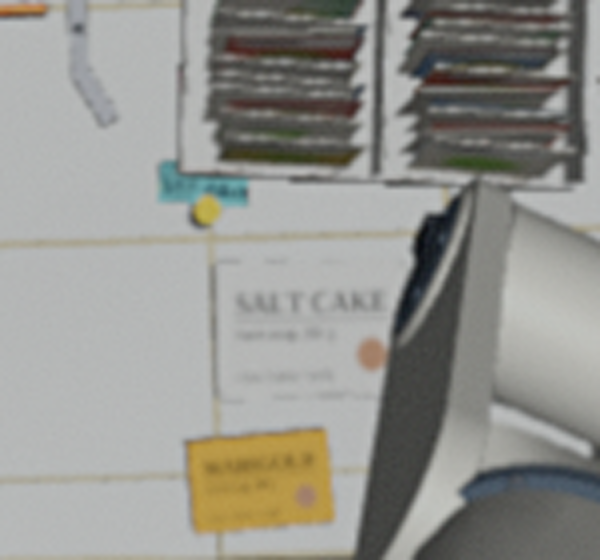

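The carton is now straight, with its left edge at about crop column 216 and rows 261 to 401. Its near edge is about 20 mm from the yellow box, and the balm at (206,210) is well clear of the far corner. I'll carry on straight down the lane.

```bash

python3 -m creep '[[0,0,-0.012,5,0,0,0.5],[0,0,-0.012,5,0,0,0.5],[0,0,0,5,0,0,0.5],[0,0,0,5,0,0,0.5],[0,0,0,5,0,0,0.5],[0,0,0,5,0,0,0.5],[0,0,0,5,0,0,0.5],[0,0,0,5,0,0,0.5],[0,0,0,5,0,0,0.5],[0,0,0,5,0,0,0.5]]' 
python3 - <<'E'
from h import *
rep()
g=grab_frame("top"); crop(g,240,150,390,290,"pics/t6.png",4)
g=grab_frame("side"); crop(g,220,150,420,310,"pics/s6.png",3.7)
E
```

```text
clock: 10.78
eef_pos: [455.7, -171.5, 183.2]
tcp_rot: [3.138, 0.006, 1.588]
contact_force: [-0.1, -3.6, 0.3]
opening: 0.5
t 10.78 p [ 455.7 -171.5  183.2] rot [3.14 0.01 1.59] F [-0.14 -3.63  0.26] open 0.5
pics/t6.png scale 4
pics/s6.png scale 3.7
```

View pics/t6.png

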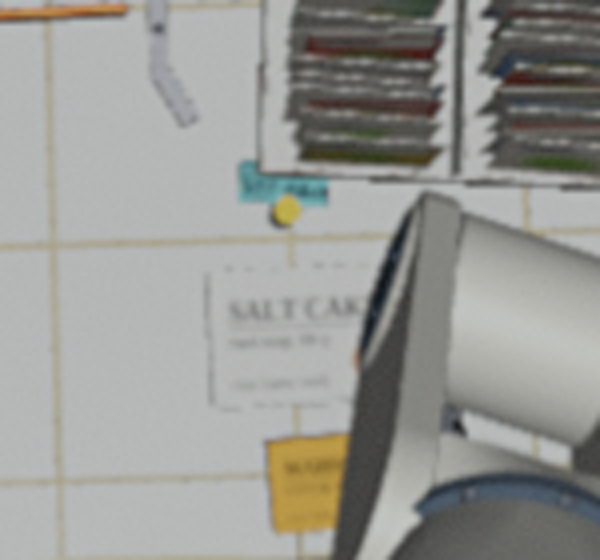

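View pics/s6.png

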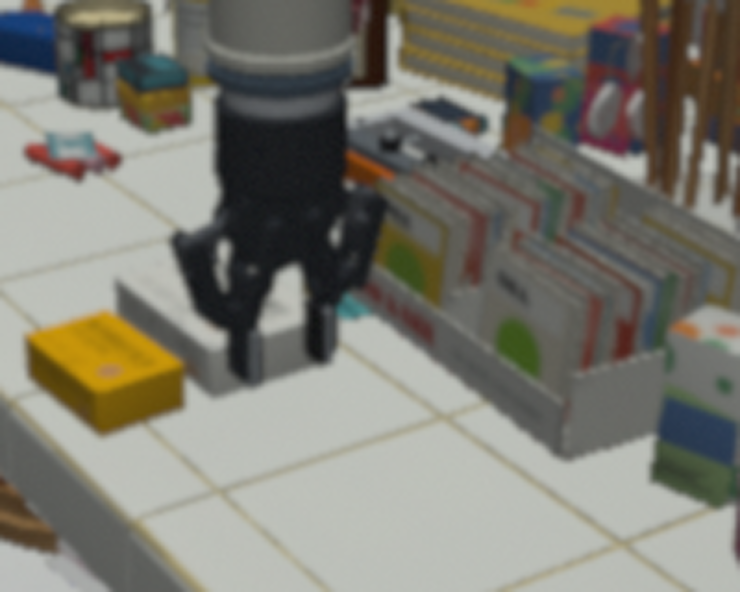

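The carton lies between the balm and the yellow box with clear gaps on both sides. I'll bear slightly toward −x, so that the gripper's knuckles get more room past the balm.

```bash

python3 -m creep '[[0,0,-0.008,5,0,0,0.5],[0,0,-0.008,5,0,0,0.5],[0,0,-0.008,5,0,0,0.5],[0,0,-0.008,5,0,0,0.5],[0,0,0,5,0,0,0.5],[0,0,0,5,0,0,0.5],[0,0,0,5,0,0,0.5],[0,0,0,5,0,0,0.5],[0,0,0,5,0,0,0.5],[0,0,0,5,0,0,0.5]]' 
python3 - <<'E'
from h import *
rep()
g=grab_frame("top"); crop(g,220,150,370,290,"pics/t7.png",4)
g=grab_frame("side"); crop(g,220,150,380,270,"pics/s7.png",5)
E
```

```text
clock: 11.72
eef_pos: [453.5, -117.1, 183.0]
tcp_rot: [3.138, 0.007, 1.623]
contact_force: [-0.3, -4.2, 0.8]
opening: 0.502
t 11.72 p [ 453.5 -117.1  183. ] rot [3.14 0.01 1.62] F [-0.29 -4.2   0.8 ] open 0.5
pics/t7.png scale 4
pics/s7.png scale 5
```

View pics/t7.png

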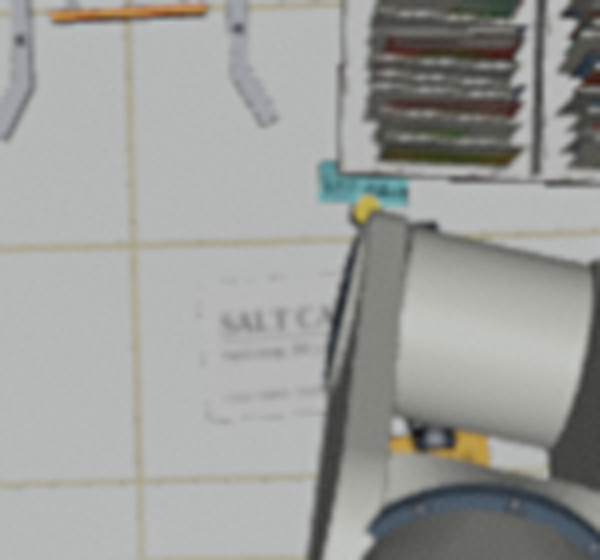

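View pics/s7.png

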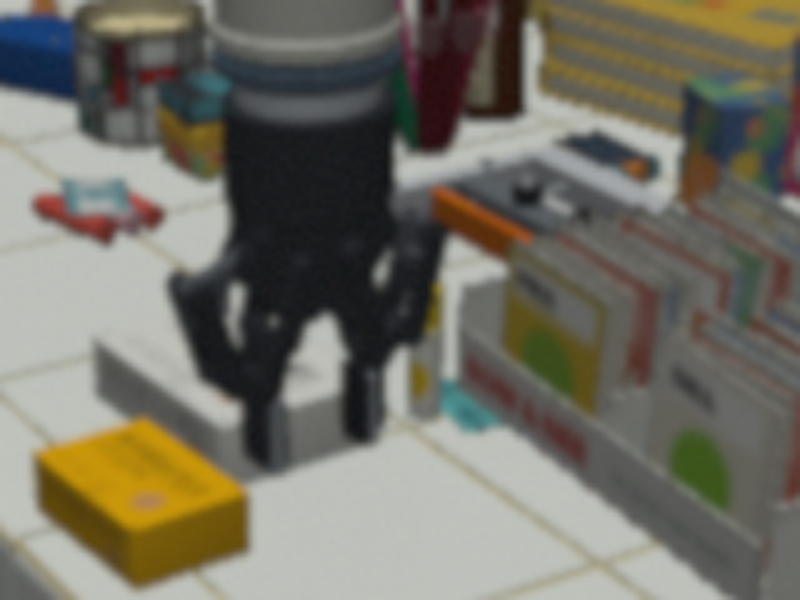

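The balm is still upright, partly hidden behind the right knuckle in the side crop at (425,350). The yellow box is untouched, with a clear gap to the carton. I'll continue.

```bash

python3 -m creep '[[0,0,0,5,0,0,0.5],[0,0,0,5,0,0,0.5],[0,0,0,5,0,0,0.5],[0,0,0,5,0,0,0.5],[0,0,0,5,0,0,0.5],[0,0,0,5,0,0,0.5],[0,0,0.008,5,0,0,0.5],[0,0,0.008,5,0,0,0.5],[0,0,0.008,5,0,0,0.5],[0,0,0.008,5,0,0,0.5]]' 
python3 - <<'E'
from h import *
rep()
g=grab_frame("top"); crop(g,200,150,350,290,"pics/t8.png",4)
g=grab_frame("side"); crop(g,220,150,380,270,"pics/s8.png",4)
E
```

```text
clock: 12.65
eef_pos: [450.6, -62.8, 182.8]
tcp_rot: [3.138, 0.007, 1.589]
contact_force: [-0.8, -4.2, 3.2]
opening: 0.5
t 12.65 p [450.6 -62.8 182.8] rot [3.14 0.01 1.59] F [-0.83 -4.17  3.24] open 0.5
pics/t8.png scale 4
pics/s8.png scale 4
```

View pics/t8.png

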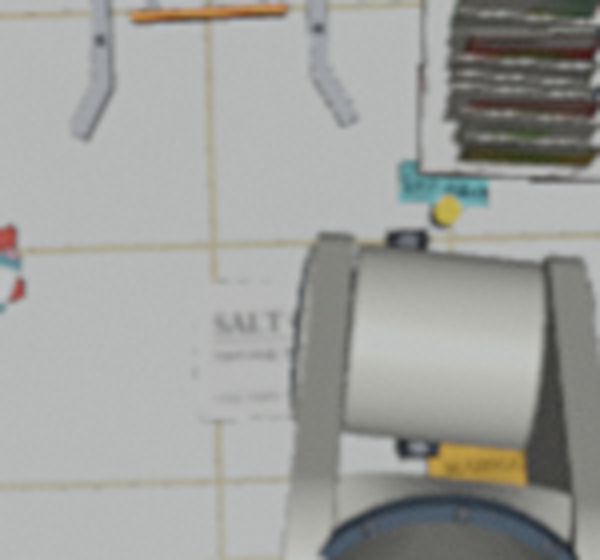

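View pics/s8.png

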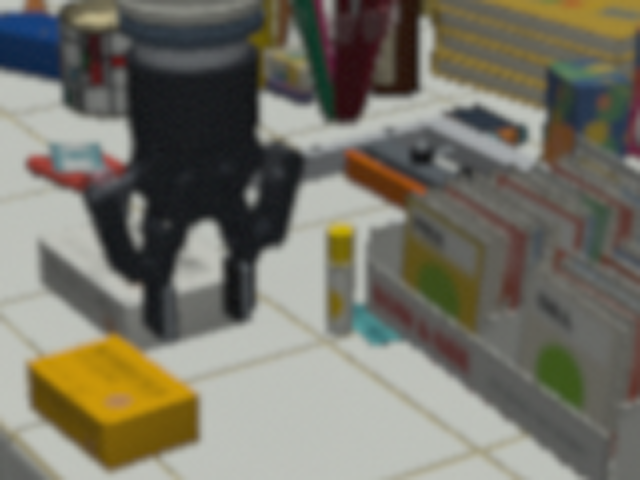

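The gripper is past the balm, and both the balm and the yellow box are untouched. About 40 mm of travel remains to reach the jig axis.

```bash

python3 -m creep '[[0,0,0,5,0,0,0.5],[0,0,0,5,0,0,0.5],[0,0,0,5,0,0,0.5],[0,0,0,5,0,0,0.5],[0,0,0,5,0,0,0.5],[0,0,0,5,0,0,0.5],[0,0,0,4,0,0,0.5],[0,0,0,2,0,0,0.5],[0,0,0,1,0,0,0.5],[0,0,0,0,0,0,0.5]]' 
python3 - <<'E'
from h import *
rep()
f=grab_frame("top"); crop(f,190,160,310,280,"pics/t9.png",5)
E
```

```text
clock: 13.58
eef_pos: [449.8, -21.5, 182.6]
tcp_rot: [3.138, 0.007, 1.59]
contact_force: [-0.1, -4.8, 2.7]
opening: 0.502
t 13.58 p [449.8 -21.5 182.6] rot [3.14 0.01 1.59] F [-0.15 -4.77  2.69] open 0.5
pics/t9.png scale 5
```

View pics/t9.png

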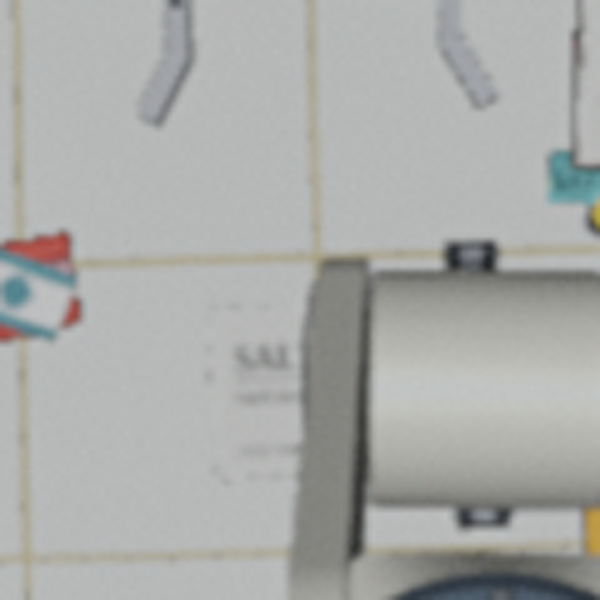

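The carton (dashed outline at crop (215-300, 305-480)) stands in front of the jig mouth, with its left edge near column 215. I'll back off, lift, and turn the gripper.

```bash

python3 -m creep '[[0,0,0,-8,0,0,0.5],[0,0,0,-8,0,0,0.5],[0,0,0,0,0,-25,0.5],[0,0,0,0,0,-35,0.5],[0,0,0.1,0,0,-35,0.5],[0,0,0.11,0,0,-20,0.5],[0,0,0.11,0,0,-10,0.5],[0,0,0.11,0,0,0,0.35],[0,0,0.11,0,0,0,0.35],[0,0,0.11,0,0,0,0.35]]' >/dev/null
python3 -m creep '[[0,0,0.11,0,0,0,0.3],[0,0,0.11,0,0,0,0.3],[0,0,0.11,0,0,0,0.3],[0,0,0.11,0,0,0,0.3],[0,0,0.11,0,0,0,0.3],[0,0,0.11,0,0,0,0.3],[0,0,0.11,0,0,0,0.3],[0,0,0.11,0,0,0,0.3],[0,0,0.02,0,0,0,0.3],[0,0,0,0,0,0,0.3]]' >/dev/null
python3 - <<'E'
from h import *
rep(); need(365,-80,300,0.02)
E
```

```text
t 15.3 p [444.5 -49.9 310.1] rot [-3.14  0.01 -0.05] F [ 0.06 -0.25 -0.48] open 0.7
tool shift [-78.   33.8  10.1] wz -0.068
```

```bash

python3 -m creep '[[0,-0.005,-0.03,0,0,0,0.3],[0,0,-0.04,-20,8,0,0.3],[0,0,0,-20,8,0,0.3],[0,0,0,-20,8,0,0.3],[0,0,0,-20,8,0,0.3],[0,0,0,0,0,0,0.3]]' >/dev/null
python3 - <<'E'
from h import *
rep()
f=grab_frame("top"); crop(f,180,100,330,250,"pics/t10.png",4); crop(f,0,0,560,420,"pics/t10f.png",1)
g=grab_frame("side"); crop(g,180,130,340,250,"pics/s10.png",5)
E
```

```text
t 15.8 p [362.3 -86.  310.1] rot [-3.14  0.02  0.05] F [-0.02  0.07 -0.62] open 0.7
pics/t10.png scale 4
pics/t10f.png scale 1
pics/s10.png scale 5
```

View pics/t10.png

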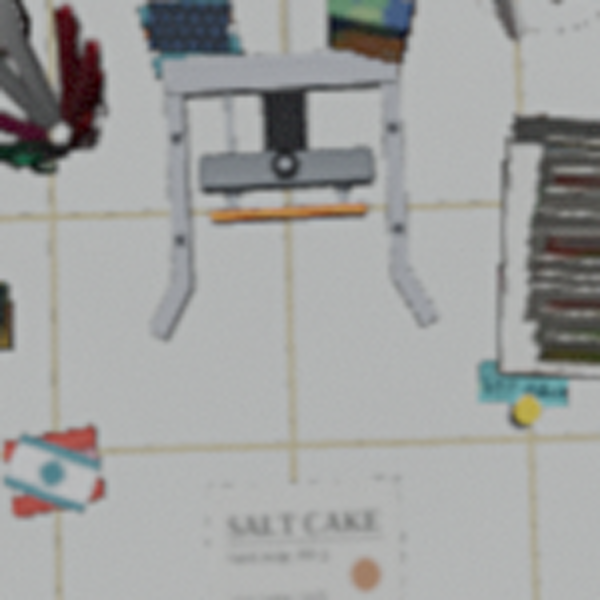

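View pics/s10.png

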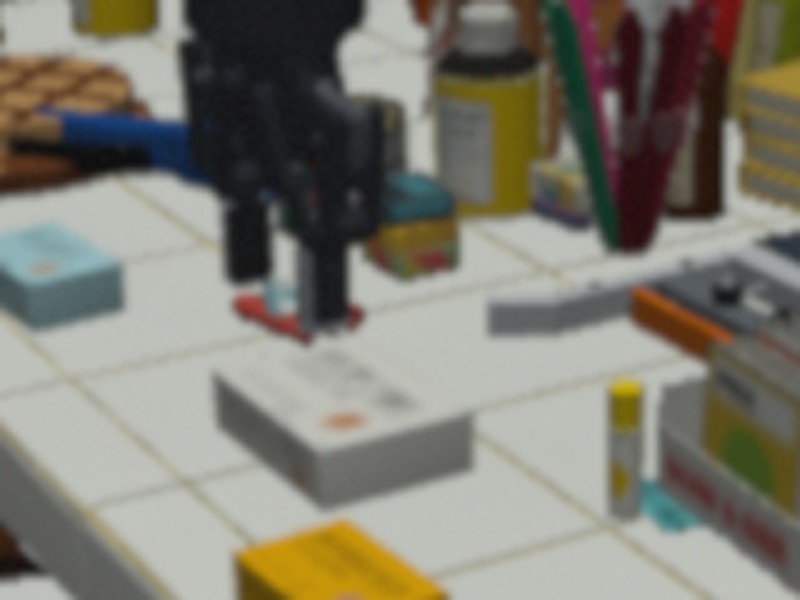

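The view is clear. The carton's far edge is at rows ~480-485 (columns 207-402) and its outline is faint. I'll take a contrast-stretched crop to measure it precisely.

```bash

python3 - <<'E'
from h import *
f=grab_frame("top")
g=cv2.cvtColor(f["color"],cv2.COLOR_RGB2GRAY)[205:280,220:300].astype(float)
g=np.clip((g-140)*255/80,0,255).astype(np.uint8)
print(np.percentile(cv2.cvtColor(f["color"],cv2.COLOR_RGB2GRAY)[205:280,220:300],[5,50,95]))
cv2.imwrite("pics/t11.png",cv2.resize(g,None,fx=8,fy=8,interpolation=cv2.INTER_CUBIC))
E
```

```text
[153. 180. 182.]
```

View pics/t11.png

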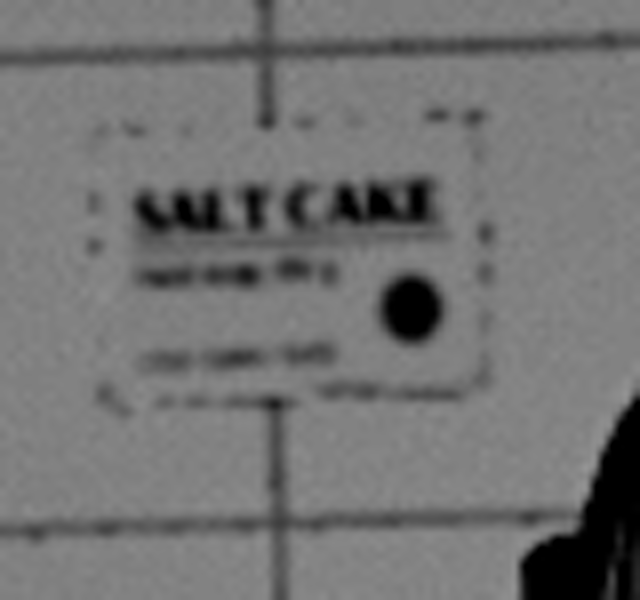

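Carton corners in this crop (scale 8, offset 220,205): about (93,130), (480,114), (490,388) and (100,402). Next I'll compute its pose relative to the jig in the same view.

```bash

python3 - <<'E'
from h import *
f=grab_frame("top"); g=grab_frame("side")
C=onz(f,unc(220,205,8,[(92,130),(480,114),(491,388),(100,402)]),33)[:,:2]
print(C.round(1),"sides",[np.linalg.norm(C[i]-C[i-1]).round(1) for i in range(4)],"c",C.mean(0))
a=C[0]-C[1];b=C[3]-C[2];print("yaws",np.arctan2(-a[0],a[1]),np.arctan2(-b[0],b[1]),[np.arctan2(*(d[::-1])) for d in (C[0]-C[3],C[1]-C[2])])
Cs=onz(g,unc(180,130,5,[(215,373),(316,450),(474,410),(365,340)]),33)[:,:2]
print("side",Cs.round(1).tolist(),Cs.mean(0))
J=onz(f,unc(180,100,4,[(189,100),(194,288),(172,340),(385,90),(392,278),(420,326)]),22)[:,:2]; print("jig Lback Lfront Lflare R..",J.round(1).tolist())
print("mid back, front, flare",[((J[i]+J[i+3])/2).round(1) for i in range(3)])
print("plate",onz(f,unc(180,100,4,[(213,222),(366,212)]),25).round(1).tolist())
E
```

```text
[[492.5 108.1]
 [494.2 -12.6]
 [409.2 -13.7]
 [408.1 107.5]] sides [np.float64(84.3), np.float64(120.7), np.float64(85.0), np.float64(121.2)] c [451.01  47.33]
yaws 0.0141381111831251 0.008875256658356938 [np.float64(0.006383166515619912), np.float64(0.012350313888522585)]
side [[404.4, 98.2], [406.6, -12.1], [493.1, -11.9], [489.2, 96.2]] [448.34  42.62]
jig Lback Lfront Lflare R.. [[737.9, 114.7], [617.2, 113.8], [584.6, 128.4], [740.9, -10.2], [620.1, -11.4], [589.2, -28.2]]
mid back, front, flare [array([739.4,  52.2]), array([618.7,  51.2]), array([586.9,  50.1])]
plate [[658.5, 100.7, 25.0], [662.2, 3.9, 25.0]]
```

Carton centre is (450.5,47.2) with yaw about 0.012, and the jig axis there is y ≈ 47.8 with yaw about 0.02. That is well within the flares. I'll go behind the carton and descend.

```bash

python3 -m creep '[[0,-0.01,0.03,3,-22,0,0.3],[0,-0.01,0,3,-22,0,0.3],[0,0,0,3,-22,0,0.3],[0,0,0,3,-22,0,0.3],[0,0,0,3,-22,0,0.3],[0,0,0,0,-14,0,0.3],[0,0,0,0,0,0,0.3]]' >/dev/null
python3 -c "
from h import *
rep();need(379,46,182,0.02)"
```

```text
t 16.63 p [385.1  45.9 311.4] rot [-3.14  0.03  0.02] F [ 0.41 -0.76  0.06] open 0.7
tool shift [ -6.1  -0.2 129.4] wz 0.0
```

```bash

python3 -m creep '[[0,0.03,0,-6,0,0,0.3],[0,0,0,0,0,25,0.3],[0,0,0,0,0,30,0.3],[0,0,0,0,0,30,0.3],[0,0,0,0,0,20,0.3],[0,0,0,0,0,12,0.3],[0,0,0,0,0,5,0.3],[0,0,0,0,0,0,0.3],[0,0,0,0,0,0,0.3]]' >/dev/null
python3 -c "
from h import *
rep();need(379,46,183,0.02)"
```

```text
t 17.38 p [386.   47.  186.1] rot [-3.14 -0.01  0.04] F [ 1.19 -0.05 -0.13] open 0.7
tool shift [-7.   0.7  3.1] wz 0.015
```

```bash

python3 -m creep '[[0,-0.01,0.015,0,0.6,2,0.3],[0,0,0,0,0,1,0.3],[0,0,0,0,0,0,0.3]]' >/dev/null
python3 - <<'E'
from h import *
rep();need(390,46.2,183,0.02)
f=grab_frame("top"); crop(f,180,180,330,290,"pics/t12.png",5)
E
```

```text
t 17.63 p [387.3  46.2 184.7] rot [-3.14 -0.    0.02] F [ 0.52 -0.19  0.18] open 0.7
tool shift [2.7 0.1 1.7] wz -0.002
pics/t12.png scale 5
```

View pics/t12.png

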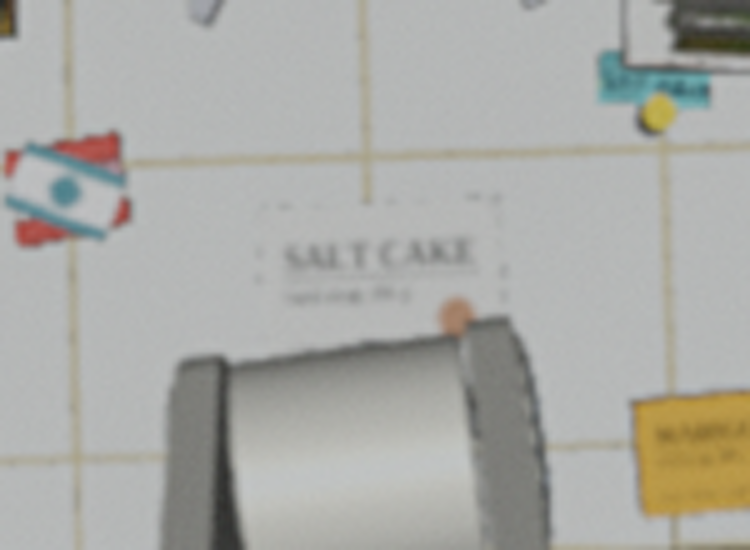

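```bash

python3 -m creep '[[0,0,0,3,0,1,0.3],[0,0,0,3,0,0,0.3],[0,0,0,3,0,0,0.3],[0,0,0,3,0,0,0.3],[0,0,0,4,0,0,0.3],[0,0,0,5,0,0,0.3],[0,0,0,5,0,0,0.3],[0,0,0,5,0,0,0.3],[0,0,0,5,0,0,0.3],[0,0,0,5,0,0,0.3]]'
python3 -m creep '[[0,0,0,5,0,0,0.3],[0,0,0,5,0,0,0.3],[0,0,0,5,0,0,0.3],[0,0,0,5,0,0,0.3],[0,0,0,5,0,0,0.3],[0,0,0,5,0,0,0.3],[0,0,0,4,0,0,0.3],[0,0,0,3,0,0,0.3],[0,0,0,0,0,0,0.3]]' 
python3 - <<'E'
from h import *
rep()
f=grab_frame("top"); crop(f,200,120,310,230,"pics/t13.png",5)
E
```

```text
clock: 18.52
eef_pos: [424.6, 46.6, 183.6]
tcp_rot: [-3.14, 0.014, 0.019]
contact_force: [-6.6, -0.2, 4.8]
opening: 0.699
clock: 19.27
eef_pos: [456.1, 46.8, 180.8]
tcp_rot: [-3.141, 0.043, 0.019]
contact_force: [0.4, -1.3, -0.0]
opening: 0.705
t 19.27 p [456.1  46.8 180.8] rot [-3.14  0.04  0.02] F [ 0.39 -1.31 -0.02] open 0.71
pics/t13.png scale 5
```

View pics/t13.png

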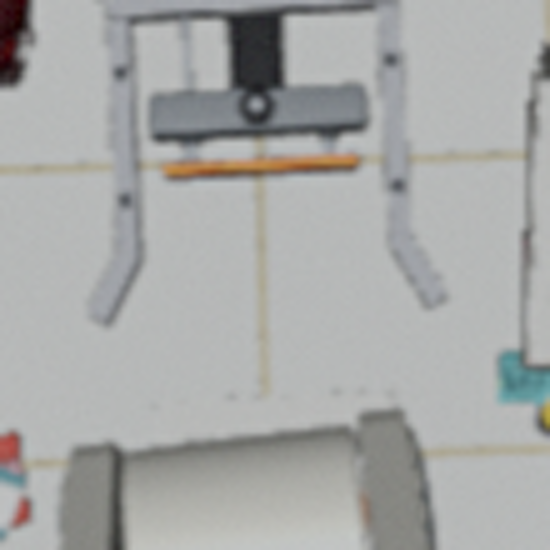

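The carton's far edge runs from about (152,407) to (398,391) in the crop, squarely before the mouth. The tool has picked up a 0.04 rad pitch, which I'll take out while pushing.

```bash

python3 -m creep '[[0,0.015,0,1,0,-1,0.3],[0,0.015,0,1,0,-1,0.3],[0,0.012,0,1,0,0,0.3],[0,0.004,0,3,0,0,0.3],[0,0.003,0,4,0,0,0.3],[0,0.003,0,4,0,0,0.3],[0,0.003,0,4,0,0,0.3],[0,0.003,0,4,0,0,0.3],[0,0.003,0,3,0,0,0.3],[0,0,0,0,0,0,0.3]]' 
python3 - <<'E'
from h import *
rep()
f=grab_frame("top"); 
E=onz(f,unc(200,120,5,[(152,407),(398,391)]),33)[:,:2]; print("prev edge",E)
g=cv2.cvtColor(f["color"],cv2.COLOR_RGB2GRAY)[130:220,205:300].astype(float)
g=np.clip((g-130)*255/70,0,255).astype(np.uint8)
cv2.imwrite("pics/t14.png",cv2.resize(g,None,fx=6,fy=6,interpolation=cv2.INTER_CUBIC))
E
```

```text
clock: 20.15
eef_pos: [483.8, 47.3, 182.7]
tcp_rot: [-3.141, -0.024, 0.019]
contact_force: [-1.1, 0.2, -0.6]
opening: 0.7
t 20.15 p [483.8  47.3 182.7] rot [-3.14 -0.02  0.02] F [-1.07  0.16 -0.6 ] open 0.7
prev edge [[541.93 109.64]
 [546.58 -13.18]]
```

View pics/t14.png

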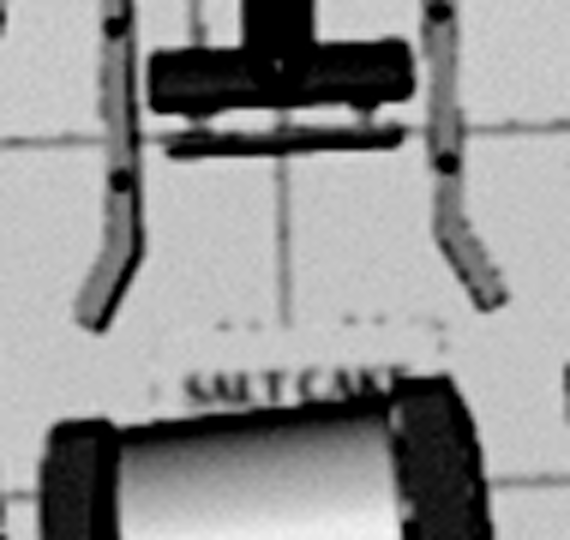

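```bash

python3 - <<'E'
from h import *
f=grab_frame("top")
E=onz(f,unc(205,130,6,[(155,330),(440,321),(157,398),(447,360)]),33)[:,:2]; print("far L,R, left side, right side",E.round(1).tolist())
J=onz(f,unc(205,130,6,[(143,245),(433,235),(102,330),(482,308)]),22)[:,:2]; print(J.round(1).tolist())
E
```

```text
far L,R, left side, right side [[583.0, 107.7], [583.5, -11.0], [554.6, 107.5], [567.1, -13.5]]
[[620.3, 113.0], [621.1, -9.2], [584.8, 131.0], [589.7, -28.9]]
```

The carton is about 2 mm right of the jig axis. I'll add a small leftward component while entering.

```bash

python3 -m creep '[[0,-0.008,0,4,-0.3,0,0.3],[0,-0.006,0,4,-0.3,0,0.3],[0,0,0,4,-0.3,0,0.3],[0,0,0,4,-0.3,0,0.3],[0,0.001,0,4,-0.2,0,0.3],[0,0.002,0,4,-0.2,0,0.3],[0,0.002,0,4,-0.2,0,0.3],[0,0.002,0,4,0,0,0.3],[0,0.001,0,3,0,0,0.3],[0,0,0,0,0,0,0.3]]' 
python3 - <<'E'
from h import *
rep()
f=grab_frame("top"); 
g=cv2.cvtColor(f["color"],cv2.COLOR_RGB2GRAY)[110:220,205:300].astype(float)
g=np.clip((g-130)*255/70,0,255).astype(np.uint8)
cv2.imwrite("pics/t15.png",cv2.resize(g,None,fx=5,fy=5,interpolation=cv2.INTER_CUBIC))
E
```

```text
clock: 21.08
eef_pos: [516.1, 49.6, 182.7]
tcp_rot: [3.141, 0.002, 0.019]
contact_force: [-0.4, 0.1, -0.3]
opening: 0.701
t 21.08 p [516.1  49.6 182.7] rot [3.14 0.   0.02] F [-0.4   0.08 -0.33] open 0.7
```

View pics/t15.png

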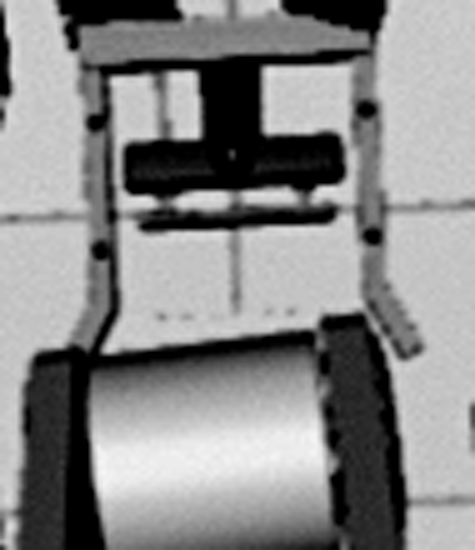

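The carton's front edge (row ~315) is now at the rail ends, centred between the rails (columns 118 and 365). Forces are small.

```bash

python3 -m creep '[[0,0.001,0,4,0,0,0.3],[0,0.002,0,4,0,0,0.3],[0,0.002,0,4,0,0,0.3],[0,0.002,0,4,0,0,0.3],[0,0.002,0,4,0,0,0.3],[0,0.002,0,4,0,0,0.3],[0,0.001,0,2,0,0,0.3],[0,0,0,0,0,0,0.3]]' 
python3 - <<'E'
from h import *
rep()
f=grab_frame("top"); 
g=cv2.cvtColor(f["color"],cv2.COLOR_RGB2GRAY)[110:220,205:300].astype(float)
g=np.clip((g-130)*255/70,0,255).astype(np.uint8)
cv2.imwrite("pics/t16.png",cv2.resize(g,None,fx=5,fy=5,interpolation=cv2.INTER_CUBIC))
f=grab_frame("side"); crop(f,210,140,350,245,"pics/s16.png",5)
E
```

```text
clock: 21.8
eef_pos: [540.6, 50.1, 182.3]
tcp_rot: [3.14, -0.001, 0.019]
contact_force: [-2.8, -0.0, 2.4]
opening: 0.704
t 21.8 p [540.6  50.1 182.3] rot [ 3.14 -0.    0.02] F [-2.79 -0.03  2.4 ] open 0.7
pics/s16.png scale 5
```

View pics/t16.png

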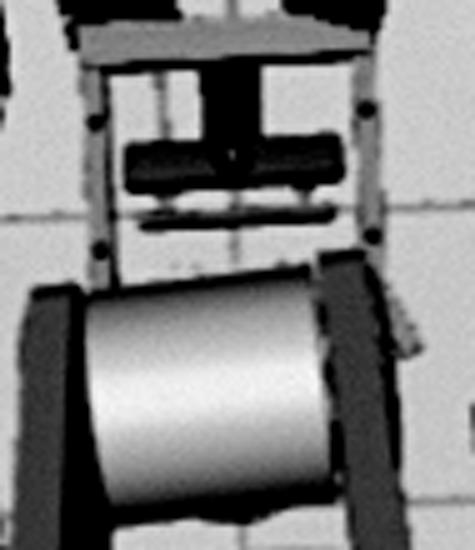

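View pics/s16.png

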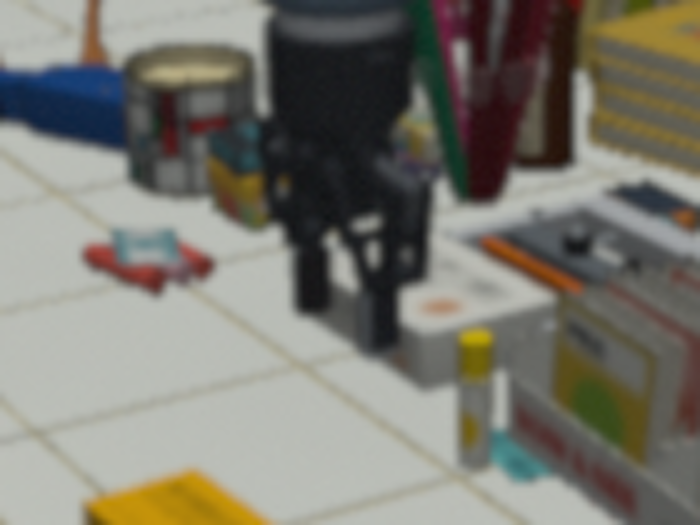

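The carton is in the rails with a clear gap left to the plate. I'll approach more slowly now.

```bash

python3 -m creep '[[0,0.001,0,3,0,0,0.3],[0,0.001,0,3,0,0,0.3],[0,0.001,0,3,0,0,0.3],[0,0.001,0,2,0,0,0.3],[0,0.001,0,2,0,0,0.3]]' 
for i in 1; do python3 -m creep '[[0,0,0,1,0,0,0.3],[0,0,0,1,0,0,0.3],[0,0,0,1,0,0,0.3]]'; done
python3 -m creep '[[0,0,0,1,0,0,0.3],[0,0,0,1,0,0,0.3]]'
```

```text
clock: 22.32
eef_pos: [551.7, 50.3, 182.1]
tcp_rot: [3.14, 0.0, 0.019]
contact_force: [-6.4, -1.0, 5.8]
opening: 0.698
clock: 22.57
eef_pos: [554.2, 50.3, 182.0]
tcp_rot: [3.14, 0.003, 0.019]
contact_force: [-5.5, 0.3, 4.5]
opening: 0.699
clock: 22.73
eef_pos: [555.5, 50.3, 182.0]
tcp_rot: [3.14, 0.005, 0.019]
contact_force: [-6.2, -0.3, 5.6]
opening: 0.695
```

```bash

python3 - <<'E'
from h import *
rep()
f=grab_frame("top"); crop(f,215,120,290,180,"pics/t17.png",9)
f=grab_frame("side"); crop(f,270,160,350,220,"pics/s17.png",9)
E
```

```text
t 22.73 p [555.5  50.3 182. ] rot [3.14 0.01 0.02] F [-6.18 -0.27  5.59] open 0.7
pics/t17.png scale 9
pics/s17.png scale 9
```

View pics/t17.png

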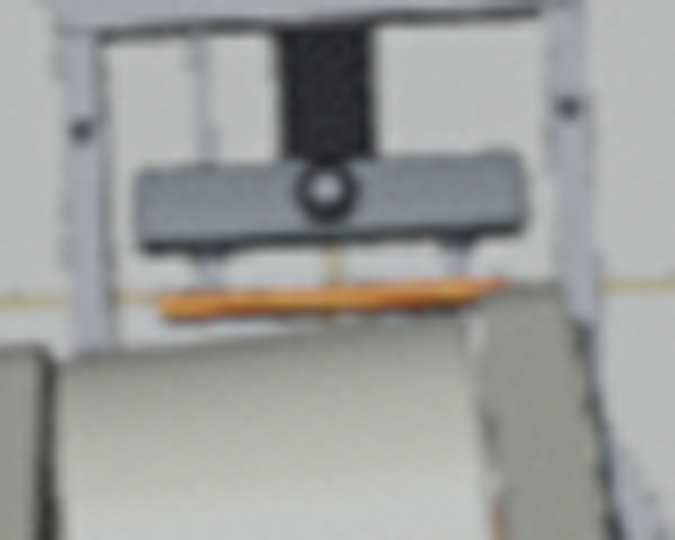

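View pics/s17.png

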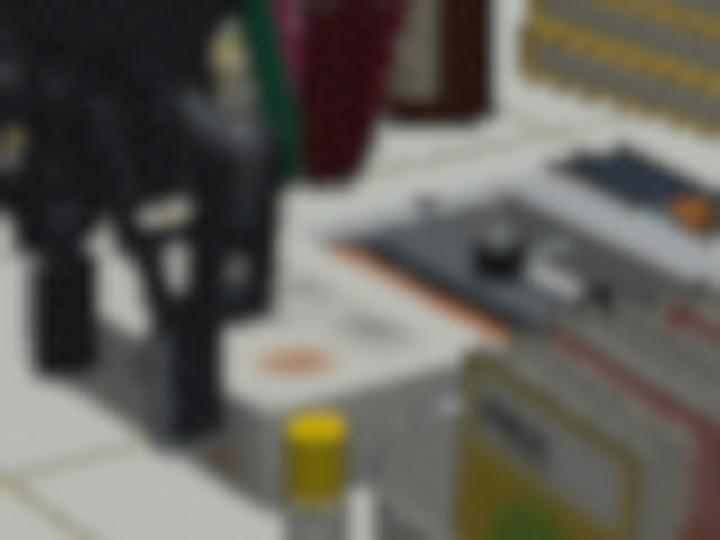

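```bash

python3 - <<'E'
from h import *
f=grab_frame("side")
print("carton front top edge pts z33",onz(f,unc(270,160,9,[(332,247),(420,295),(495,340)]),33).round(1).tolist())
print("plate top edge z25 far side",onz(f,unc(270,160,9,[(345,243),(505,330)]),25).round(1).tolist())
E
python3 -m creep '[[0,0.001,0,1,0,0,0.3],[0,0.001,0,1,0,0,0.3]]'
python3 -m creep '[[0,0.001,0,1,0,0,0.3],[0,0.001,0,1,0,0,0.3]]'
```

```text
carton front top edge pts z33 [[649.7, 84.4, 33.0], [650.4, 37.7, 33.0], [649.3, -2.8, 33.0]]
plate top edge z25 far side [[666.2, 102.2, 25.0], [667.4, 17.6, 25.0]]
clock: 23.05
eef_pos: [557.1, 50.4, 181.9]
tcp_rot: [3.14, 0.004, 0.019]
contact_force: [-5.8, 0.4, 5.3]
opening: 0.702
clock: 23.22
eef_pos: [558.5, 50.4, 181.9]
tcp_rot: [3.14, 0.004, 0.019]
contact_force: [-7.0, -0.0, 4.8]
opening: 0.697
```

The side view puts the carton's front edge at x ≈ 650, so about 10 mm of free travel remains. The moving baseline is about −6 N, and I'm feeling for a steady rise above it.

```bash

python3 -m creep '[[0,0.001,0,1,0,0,0.3],[0,0.001,0,1,0,0,0.3]]' | sed -n 2,4p
python3 -m creep '[[0,0.001,0,1,0,0,0.3],[0,0.001,0,1,0,0,0.3]]'| sed -n 2,4p
python3 -m creep '[[0,0.001,0,1,0,0,0.3],[0,0.001,0,1,0,0,0.3]]'| sed -n 2,4p
```

```text
eef_pos: [559.9, 50.4, 181.9]
tcp_rot: [3.14, 0.004, 0.019]
contact_force: [-6.1, -0.6, 4.4]
eef_pos: [561.4, 50.4, 181.9]
tcp_rot: [3.14, 0.003, 0.019]
contact_force: [-5.4, -1.0, 5.2]
eef_pos: [562.8, 50.5, 181.9]
tcp_rot: [3.14, 0.003, 0.019]
contact_force: [-5.2, 0.1, 4.6]
```

```bash

python3 -m creep '[[0,0.001,0,1,0,0,0.3]]' | sed -n 2,4p
python3 -m creep '[[0,0.001,0,1,0,0,0.3]]'| sed -n 2,4p
python3 -m creep '[[0,0.001,0,1,0,0,0.3]]'| sed -n 2,4p
python3 -m creep '[[0,0.001,0,1,0,0,0.3]]'| sed -n 2,4p
```

```text
eef_pos: [563.5, 50.5, 181.9]
tcp_rot: [3.14, 0.003, 0.019]
contact_force: [-6.0, 0.2, 5.2]
eef_pos: [564.3, 50.5, 181.9]
tcp_rot: [3.14, 0.002, 0.019]
contact_force: [-4.8, 0.2, 4.7]
eef_pos: [565.0, 50.5, 181.9]
tcp_rot: [3.14, 0.002, 0.019]
contact_force: [-5.8, 0.0, 4.5]
eef_pos: [565.6, 50.5, 181.9]
tcp_rot: [3.14, 0.002, 0.019]
contact_force: [-7.7, 0.3, 5.8]
```

```bash

python3 -m creep '[[0,0.001,0,1,0,0,0.3]]' | sed -n 2,4p
python3 -m creep '[[0,0.001,0,1,0,0,0.3]]'| sed -n 2,4p
```

```text
eef_pos: [566.1, 50.5, 181.9]
tcp_rot: [3.139, 0.003, 0.019]
contact_force: [-8.4, -0.3, 6.7]
eef_pos: [566.4, 50.5, 181.8]
tcp_rot: [3.139, 0.004, 0.019]
contact_force: [-8.4, -0.1, 5.4]
```

```bash

python3 - <<'E'
from h import *
rep()
f=grab_frame("top"); crop(f,215,120,290,180,"pics/t18.png",9)
f=grab_frame("side"); crop(f,270,160,350,220,"pics/s18.png",9)
E
```

```text
t 24.22 p [566.4  50.5 181.8] rot [3.14 0.   0.02] F [-8.35 -0.06  5.4 ] open 0.7
pics/t18.png scale 9
pics/s18.png scale 9
```

View pics/t18.png

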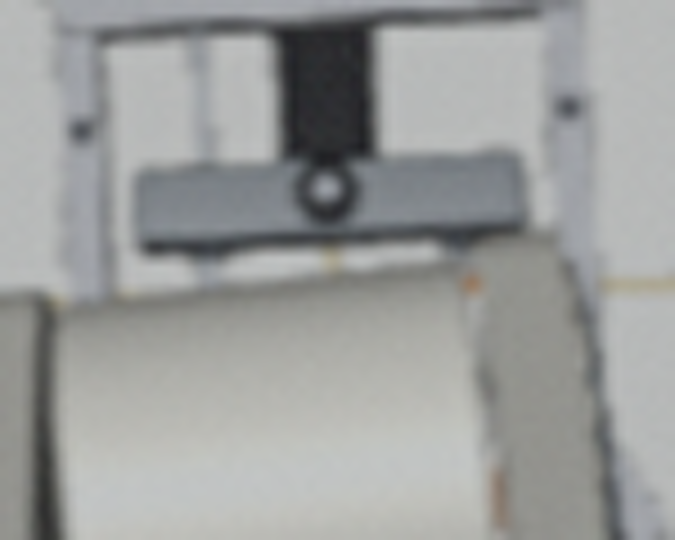

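View pics/s18.png

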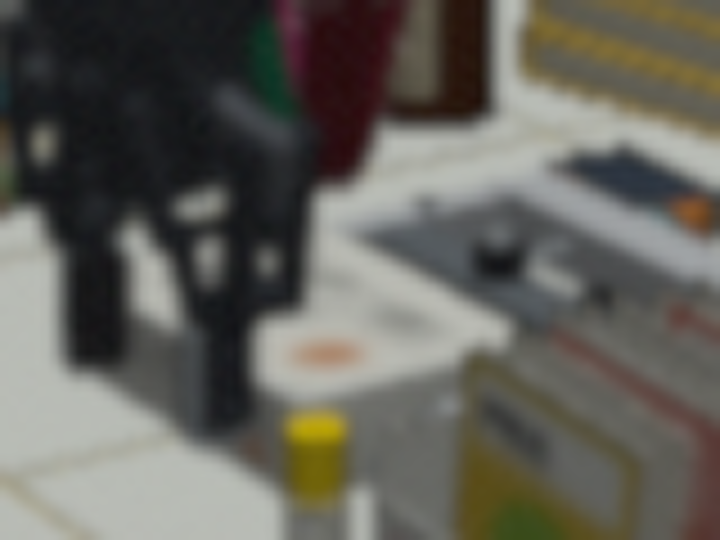

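The plate's face is now hidden under the carton's edge, and the force has risen from about −5.7 to −8.4 N over the last few rows. Contact therefore began at TCP x ≈ 565.2. The target for 5 mm is TCP x ≈ 570 at about −13 N.

```bash

python3 -m creep '[[0,0.001,0,1.5,0,0,0.3]]' | sed -n 2,4p
python3 -m creep '[[0,0.001,0,1.5,0,0,0.3]]'| sed -n 2,4p
python3 -m creep '[[0,0.001,0,1.5,0,0,0.3]]'| sed -n 2,4p
```

```text
eef_pos: [567.0, 50.5, 181.7]
tcp_rot: [3.139, 0.006, 0.019]
contact_force: [-10.0, 0.9, 8.3]
eef_pos: [567.4, 50.6, 181.5]
tcp_rot: [3.139, 0.008, 0.02]
contact_force: [-9.8, 0.6, 6.8]
eef_pos: [567.9, 50.6, 181.4]
tcp_rot: [3.139, 0.01, 0.02]
contact_force: [-10.0, 0.8, 7.2]
```

```bash

python3 -m creep '[[0,0.005,0,1.5,0,0,0.3]]' | sed -n 2,4p
python3 -m creep '[[0,0.005,0,1.5,0,0,0.3]]'| sed -n 2,4p
```

```text
eef_pos: [568.2, 50.6, 181.2]
tcp_rot: [3.139, 0.008, 0.02]
contact_force: [-11.6, 0.0, 8.3]
eef_pos: [568.3, 50.6, 180.9]
tcp_rot: [3.139, 0.007, 0.02]
contact_force: [-11.4, 0.4, 9.3]
```

The finger is also dragging down on the carton's face (Fz ≈ 9 N), which raises friction. So fingertip position is the better gauge, and it gives about 2.5 mm so far. I'll check this against the images.

```bash

python3 -m creep '[[0,0.004,0,1.5,0,-0.6,0.3]]' | sed -n 2,4p
python3 -m creep '[[0,0.004,0,1.5,0,-0.6,0.3]]'| sed -n 2,4p
python3 - <<'E'
from h import *
f=grab_frame("side"); crop(f,270,160,350,220,"pics/s19.png",9)
E
```

```text
eef_pos: [568.6, 50.6, 181.1]
tcp_rot: [3.138, 0.007, 0.021]
contact_force: [-7.3, 0.5, -1.0]
eef_pos: [569.1, 50.6, 181.1]
tcp_rot: [3.138, 0.005, 0.021]
contact_force: [-6.7, -0.3, -1.5]
pics/s19.png scale 9
```

View pics/s19.png

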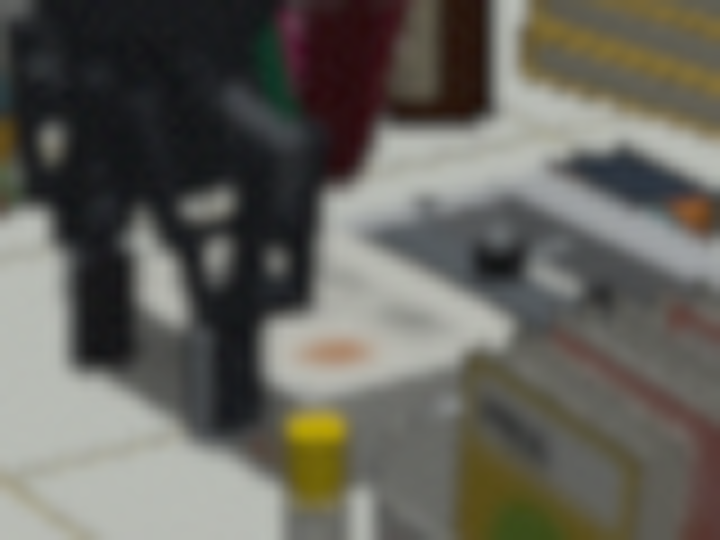

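Lifting slightly removed the drag. Fx = −6.7 N now fits about 3.6 mm of spring plus about 2 N of friction, and the fingertip position agrees. Another 1.4 mm or so is needed.

```bash

python3 -m creep '[[0,0.002,0,1.5,0,0,0.3]]' | sed -n 2,4p
python3 -m creep '[[0,0.002,0,1.5,0,-0.2,0.3]]'| sed -n 2,4p
```

```text
eef_pos: [569.4, 50.7, 180.6]
tcp_rot: [3.138, 0.007, 0.021]
contact_force: [-11.1, 1.2, 9.6]
eef_pos: [569.7, 50.7, 180.4]
tcp_rot: [3.138, 0.008, 0.022]
contact_force: [-9.4, 0.8, 8.2]
```

```bash

python3 -m creep '[[0,0.003,0,1.5,0,-0.6,0.3]]' | sed -n 2,4p
python3 -m creep '[[0,0.003,0,1.5,0,-0.6,0.3]]'| sed -n 2,4p
python3 - <<'E'
from h import *
f=grab_frame("top"); crop(f,215,120,290,180,"pics/t20.png",9)
E
```

```text
eef_pos: [569.9, 50.7, 180.5]
tcp_rot: [3.138, 0.009, 0.022]
contact_force: [-8.1, -0.1, 0.9]
eef_pos: [570.1, 50.7, 180.5]
tcp_rot: [3.137, 0.01, 0.022]
contact_force: [-9.4, 0.4, 2.3]
pics/t20.png scale 9
```

View pics/t20.png

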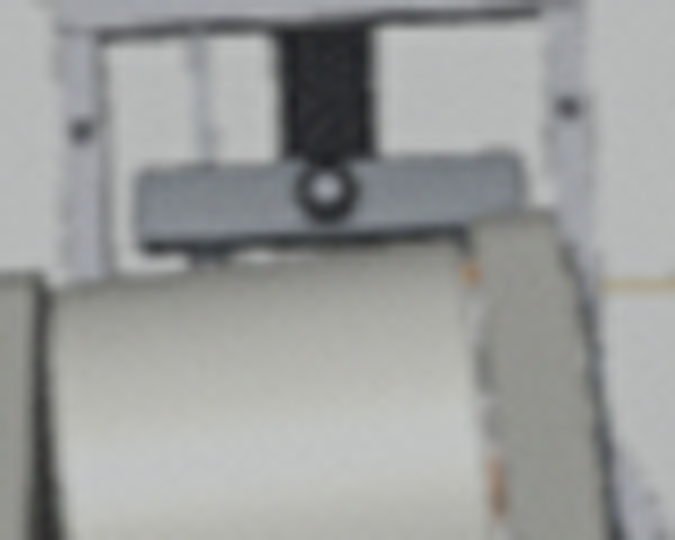

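All three gauges agree on about 3.8 mm: tip position, force, and the visible plate fragment, which moved 11 crop px (about 3 mm) since the previous top picture. A little more.

```bash

python3 -m creep '[[0,0.006,0,1.8,0,-0.2,0.3]]' | sed -n 2,4p
python3 -m creep '[[0,0.006,0,1.8,0,-0.4,0.3]]'| sed -n 2,4p
```

```text
eef_pos: [570.1, 50.7, 180.1]
tcp_rot: [3.137, 0.009, 0.023]
contact_force: [-15.9, 1.1, 11.7]
eef_pos: [570.0, 50.7, 180.0]
tcp_rot: [3.137, 0.009, 0.023]
contact_force: [-12.6, 0.1, 10.5]
```

```bash

python3 -m creep '[[0,0.004,0,1.8,0,-0.9,0.3]]' | sed -n 2,4p
python3 -m creep '[[0,0.003,0,1.8,0,-0.7,0.3]]'| sed -n 2,4p
```

```text
eef_pos: [570.2, 50.7, 180.3]
tcp_rot: [3.137, 0.009, 0.023]
contact_force: [-7.0, -0.1, -1.8]
eef_pos: [570.7, 50.7, 180.3]
tcp_rot: [3.137, 0.009, 0.024]
contact_force: [-7.7, -0.0, -0.0]
```

```bash

python3 -m creep '[[0,0.003,0,1.8,0,-0.7,0.3]]' | sed -n 2,4p
python3 -m creep '[[0,0.003,0,1.8,0,-0.6,0.3]]'| sed -n 2,4p
python3 - <<'E'
from h import *
f=grab_frame("top"); crop(f,215,120,290,180,"pics/t21.png",9)
f=grab_frame("side"); crop(f,270,160,350,220,"pics/s21.png",9)
E
```

```text
eef_pos: [571.1, 50.7, 180.2]
tcp_rot: [3.136, 0.01, 0.024]
contact_force: [-9.0, 0.6, 0.8]
eef_pos: [571.3, 50.8, 180.1]
tcp_rot: [3.136, 0.012, 0.024]
contact_force: [-11.4, 1.1, 7.7]
pics/t21.png scale 9
pics/s21.png scale 9
```

View pics/t21.png

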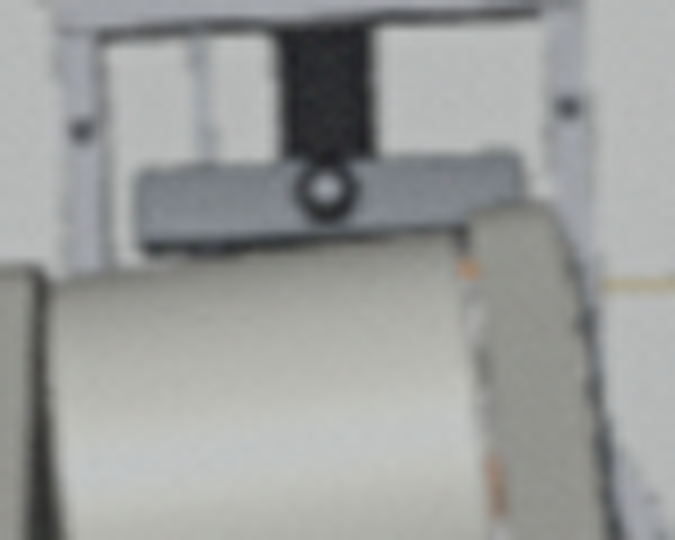

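View pics/s21.png

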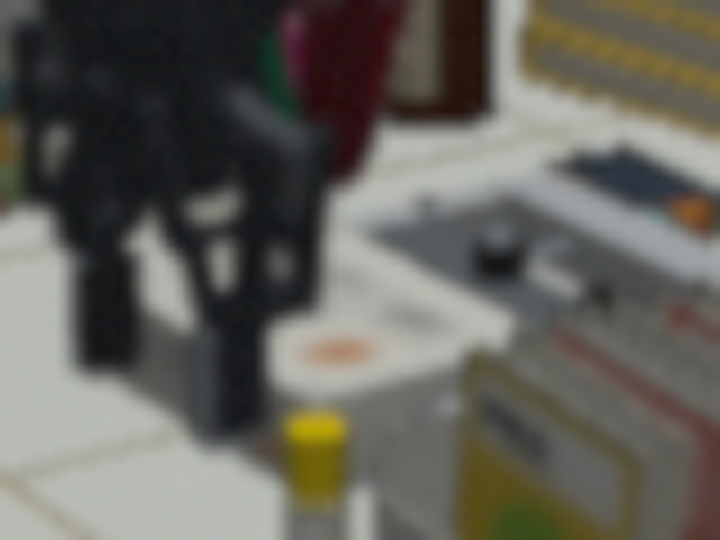

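The carton's orange dot is visible in every side crop, so its centroid can track how far the carton has moved.

```bash
cat >> h.py <<'E'
def dot(f,c):
    "centroid of orange dot, c = HSV crop image (BGR, scale 9, offset 270,160)"
    h=cv2.cvtColor(c,cv2.COLOR_BGR2HSV)[330:385,230:400].astype(int)
    w=np.where((h[...,0]<16)|(h[...,0]>174),np.clip(h[...,1]-45,0,None),0)*(h[...,2]>120)
    yy,xx=np.mgrid[330:385,230:400]; cx,cy=(w*xx).sum()/w.sum(),(w*yy).sum()/w.sum()
    return (cx,cy),onz(f,unc(270,160,9,[(cx,cy)]),33)[0,:2]
E
python3 - <<'E'
from h import *
f=grab_frame("side")
for n,t in (("s17",555.5-.005*160),("s18",566.4-.004*160),("s19",569.1-.005*160),("s21",571.3-.012*160)):
    px,p=dot(f,cv2.imread(f"pics/{n}.png")); print(n,np.round(px,1),p.round(2),"tip",round(t,1),"diff",round(t-p[0],2))
rep()
E
```

```text
s17 [297.2 361.9] [591.91  14.09] tip 554.7 diff -37.21
s18 [328.2 354. ] [602.62  14.24] tip 565.8 diff -36.86
s19 [336.2 352. ] [605.41  14.25] tip 568.3 diff -37.11
s21 [340.2 351.6] [606.57  13.9 ] tip 569.4 diff -37.19
t 25.98 p [571.3  50.8 180.1] rot [3.14 0.01 0.02] F [-10.24   1.15   5.01] open 0.7
```

The dot displacement agrees with the tip position, giving about 4.7 mm of plate travel. I'll hold here, with small pushes to balance the spring, for a good second while watching.

```bash

python3 -m creep '[[0,0.003,0,1.5,0,-0.6,0.3],[0,0.003,0,1.2,0,-0.5,0.3]]'| sed -n 1,4p
python3 -m creep '[[0,0.003,0,1,0,-0.5,0.3],[0,0.003,0,1,0,-0.5,0.3]]'| sed -n 1,4p
```

```text
clock: 26.15
eef_pos: [571.5, 50.8, 180.1]
tcp_rot: [3.136, 0.013, 0.024]
contact_force: [-7.6, -0.4, 4.2]
clock: 26.32
eef_pos: [571.4, 50.8, 180.1]
tcp_rot: [3.136, 0.013, 0.024]
contact_force: [-6.8, 0.3, 4.0]
```

```bash

python3 -m creep '[[0,0.005,0,1.6,0,-0.5,0.3],[0,0.005,0,1.6,0,-0.5,0.3]]'| sed -n 1,4p
python3 -m creep '[[0,0.003,0,1.2,0,-0.5,0.3],[0,0.003,0,1.2,0,-0.5,0.3]]'| sed -n 1,4p
python3 - <<'E'
from h import *
f=grab_frame("side"); crop(f,270,160,350,220,"pics/s22.png",9); print(dot(f,cv2.imread("pics/s22.png")));rep()
E
```

```text
clock: 26.48
eef_pos: [571.4, 50.8, 180.0]
tcp_rot: [3.135, 0.012, 0.025]
contact_force: [-11.2, 0.2, 8.1]
clock: 26.65
eef_pos: [571.4, 50.9, 180.1]
tcp_rot: [3.135, 0.013, 0.025]
contact_force: [-7.6, 0.5, 2.3]
pics/s22.png scale 9
((np.float64(340.0452052339129), np.float64(351.5487721813945)), array([606.52,  13.94]))
t 26.7 p [571.4  50.9 180.1] rot [3.13 0.01 0.03] F [-9.72  1.    3.61] open 0.7
```

```bash

python3 -m creep '[[0,0.004,0,1.9,0,-0.7,0.3],[0,0.004,0,1.9,0,-0.7,0.3]]'| sed -n 1,4p
python3 -m creep '[[0,0.003,0,1.5,0,-0.6,0.3],[0,0.003,0,1.4,0,-0.6,0.3],[0,0.003,0,1.4,0,-0.6,0.3]]'| sed -n 1,4p
python3 - <<'E'
from h import *
f=grab_frame("side"); crop(f,270,160,350,220,"pics/s23.png",9); print(dot(f,cv2.imread("pics/s23.png")));rep()
E
```

```text
clock: 26.87
eef_pos: [571.8, 50.9, 180.1]
tcp_rot: [3.135, 0.015, 0.025]
contact_force: [-10.4, 0.5, 5.0]
clock: 27.12
eef_pos: [572.1, 51.0, 180.2]
tcp_rot: [3.135, 0.017, 0.025]
contact_force: [-9.3, 0.3, 2.4]
pics/s23.png scale 9
((np.float64(340.27496084913867), np.float64(351.4671306768749)), array([606.61,  13.96]))
t 27.17 p [572.2  51.  180.1] rot [3.13 0.02 0.03] F [-8.84  0.17  3.19] open 0.7
```

```bash

python3 -m creep '[[0,0.004,0,1.3,0,-0.5,0.3],[0,0.004,0,1.3,0,-0.5,0.3],[0,0.004,0,1.3,0,-0.5,0.3],[0,0.004,0,1.3,0,-0.5,0.3]]'| sed -n 1,4p
python3 -m creep '[[0,0.004,0,1.3,0,-0.5,0.3],[0,0.004,0,1.3,0,-0.5,0.3],[0,0.004,0,1.3,0,-0.5,0.3],[0,0.004,0,1.3,0,-0.5,0.3]]'| sed -n 1,4p
python3 -m creep '[[0,0.004,0,1.3,0,-0.5,0.3],[0,0.004,0,1.3,0,-0.5,0.3],[0,0.004,0,1.3,0,-0.5,0.3],[0,0.004,0,1.3,0,-0.5,0.3]]'| sed -n 1,4p
python3 - <<'E'
from h import *
f=grab_frame("side"); crop(f,270,160,350,220,"pics/s24.png",9); print(dot(f,cv2.imread("pics/s24.png")));rep()
E
```

```text
clock: 27.5
eef_pos: [572.0, 51.0, 180.1]
tcp_rot: [3.134, 0.016, 0.025]
contact_force: [-8.8, 0.1, 3.6]
clock: 27.83
eef_pos: [571.9, 51.1, 180.1]
tcp_rot: [3.134, 0.015, 0.025]
contact_force: [-9.4, -0.4, 4.9]
clock: 28.17
eef_pos: [571.8, 51.1, 180.1]
tcp_rot: [3.134, 0.014, 0.025]
contact_force: [-9.1, 0.3, 4.8]
pics/s24.png scale 9
((np.float64(340.32411696071847), np.float64(351.48265742672277)), array([606.62,  13.94]))
t 28.22 p [571.7  51.1 180. ] rot [3.13 0.01 0.03] F [-9.21  0.26  4.23] open 0.7
```

Held steady at about 4.7 mm for over a second. I'll hold slightly firmer for another second as margin.

```bash

python3 -m creep '[[0,0.004,0,1.7,0,-0.6,0.3],[0,0.004,0,1.6,0,-0.6,0.3],[0,0.004,0,1.5,0,-0.5,0.3],[0,0.004,0,1.4,0,-0.5,0.3]]'| sed -n 1,4p
python3 -m creep '[[0,0.004,0,1.4,0,-0.5,0.3],[0,0.004,0,1.4,0,-0.5,0.3],[0,0.004,0,1.4,0,-0.5,0.3],[0,0.004,0,1.4,0,-0.5,0.3],[0,0.004,0,1.4,0,-0.5,0.3],[0,0.004,0,1.4,0,-0.5,0.3]]'| sed -n 1,4p
python3 -m creep '[[0,0.004,0,1.4,0,-0.5,0.3],[0,0.004,0,1.4,0,-0.5,0.3],[0,0.004,0,1.4,0,-0.5,0.3],[0,0.004,0,1.4,0,-0.5,0.3]]'| sed -n 1,4p
python3 - <<'E'
from h import *
f=grab_frame("side"); crop(f,270,160,350,220,"pics/s25.png",9); print(dot(f,cv2.imread("pics/s25.png")));rep()
E
```

```text
clock: 28.55
eef_pos: [571.9, 51.2, 180.0]
tcp_rot: [3.133, 0.015, 0.025]
contact_force: [-9.7, -0.6, 4.8]
clock: 29.05
eef_pos: [571.9, 51.3, 180.0]
tcp_rot: [3.133, 0.015, 0.025]
contact_force: [-9.5, 0.2, 4.5]
clock: 29.38
eef_pos: [571.9, 51.3, 180.0]
tcp_rot: [3.132, 0.015, 0.025]
contact_force: [-9.8, 0.0, 5.6]
pics/s25.png scale 9
((np.float64(340.3511921557562), np.float64(351.59487866817153)), array([606.58,  13.86]))
t 29.43 p [571.9  51.3 180. ] rot [3.13 0.01 0.03] F [-10.33   0.03   5.43] open 0.7
```

Held. Now I'll withdraw gently, straight back and then up.

```bash

python3 -m creep '[[0,0,0,0,0,0,0.3],[0,0,0,-0.5,0,0,0.3],[0,0,0,-0.7,0,0,0.3],[0,0,0,-1,0,0,0.3],[0,0,0,-1,0,0,0.3],[0,0,0,-2,0,0,0.3],[0,0,0,-4,0,0,0.3],[0,0,0,-6,0,0,0.3],[0,0,0,-8,0,0,0.3],[0,0,0,-8,0,0,0.3]]'| sed -n 1,4p
python3 -m creep '[[0,0,0,-5,0,0,0.3],[0,0,0,0,0,-25,0.3],[0,0,0,0,0,-35,0.3],[0,0,0,-10,0,-35,0.3],[0,0,0,-30,0,-20,0.3],[0,0,0,-35,0,0,0.3],[0,0,0,-35,0,0,0.3],[0,0,0,-30,0,0,0.3],[0,0,0,0,0,0,0.3]]'| sed -n 1,4p
python3 - <<'E'
from h import *
f=grab_frame("side"); crop(f,270,160,350,220,"pics/s26.png",9); print(dot(f,cv2.imread("pics/s26.png")));rep()
crop(f,210,130,370,250,"pics/s26b.png",5)
f=grab_frame("top"); crop(f,200,110,300,190,"pics/t26.png",8)
E
```

```text
clock: 30.27
eef_pos: [542.2, 50.7, 180.9]
tcp_rot: [3.133, 0.005, 0.025]
contact_force: [-0.8, 0.4, 0.5]
clock: 31.02
eef_pos: [386.0, 47.6, 300.9]
tcp_rot: [3.133, 0.006, 0.025]
contact_force: [-0.5, -0.5, 0.1]
pics/s26.png scale 9
((np.float64(332.9537076122133), np.float64(353.24451245251163)), array([604.1 ,  13.97]))
t 31.07 p [388.5  47.8 301.4] rot [3.13 0.   0.03] F [-0.32 -0.4  -0.74] open 0.7
pics/s26b.png scale 5
pics/t26.png scale 8
```

View pics/t26.png

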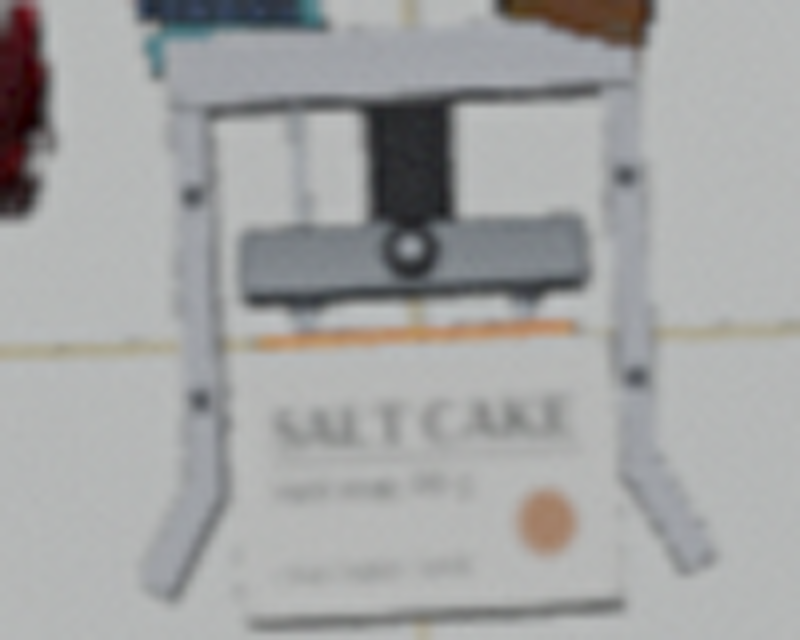

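View pics/s26b.png

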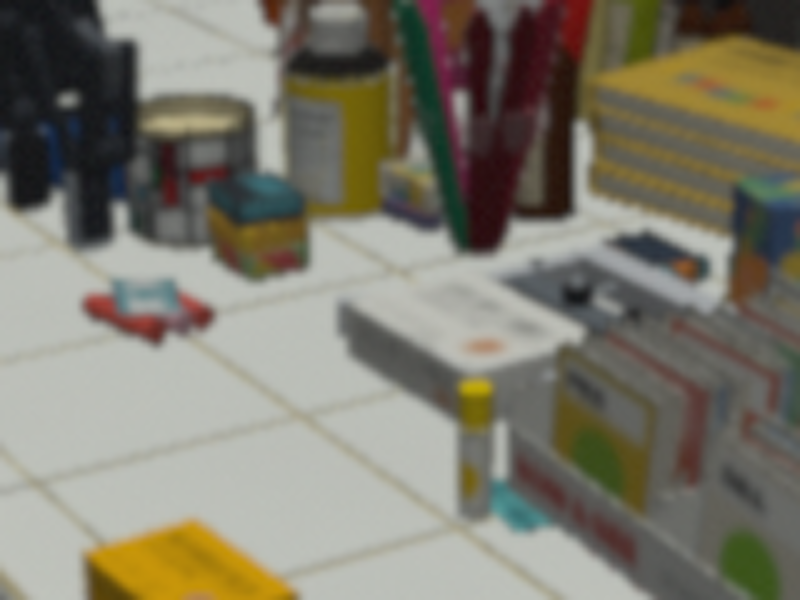

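Final pictures:
- The carton sits between the rails, with its near edge from (250,626) to (622,604).
- That edge's slope is −0.059, against −0.056 for the jig's crossbar and −0.062 for the plate, so the carton is square.
- It rests against the orange plate at row ~340.
- The balm stands upright and the boxes are undisturbed.

The robot is clear of everything, so I'm handing in.

```bash

python3 - <<'E'
from h import *
rep(); print(job.sign_off())
E
```

```text
t 31.12 p [390.7  48.  301.8] rot [3.13 0.   0.03] F [ 0.22 -0.84 -0.14] open 0.7
the job is handed in; nothing more can be done
None
```

The soap carton is in the jig, square and resting against the sprung plate, and I handed the job in at 31 s of the 72 s allowed. I pushed it flat round the display and between the balm tube and the yellow box, then straight into the jig.

- **Pressing the plate:** contact began at about 565 mm tool position. I pressed the plate in to about 4.7 mm and held it within a few tenths of a millimetre of that for over 3 s (26–29.4 s). The highest force I read while pressing was 16 N. The 4.7 mm comes from fingertip position and from tracking the dot on the carton, which agreed, but the contact point is only known to about ±0.5 mm.
- **After letting go:** the carton slid back about 2.5 mm and stayed against the plate, with about 2.2 mm still pressed in. Its near edge is parallel to the plate and the jig's crossbar within a few milliradians in the last top view.
- **Other things:** the balm tube was upright and the yellow box looked unmoved in the last side view. The blue box was never near the path and was last seen in place partway through.
- **A check that disagreed:** the force reading alone was misleading. The fingers dragged down on the carton by up to about 12 N, so I lifted slightly and trusted position over force. When the drag was gone, force and position roughly agreed, though force tended to read lower (3.5 against 4.5 mm at one point).

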